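Load the pin tin on the roller feed rack

TASK

Load the burgundy pin tin on the sloped roller rack: set it down flat on the rollers at the high end and let go, so that it rolls down by itself until it waits at the two orange catch wheels. Then push it from behind past the sprung wheels, feeling for the red stop, which is set at a different place each time, until it is fully home against it; do not ram the stop, and leave the tin resting there. Do not drop the tin, and leave the other things on the table where they are.

Things in the scene. Friction and masses are not known exactly. Their poses are not given: they have to be found in the camera images.
- tin_red_center (a point): The burgundy tin to load: pin tin, flat box 100 (its x) x 56 (its y) x 45 mm high, lying flat; the point is its centre, half-way up (22.5 mm above its underside), z up. About 0.25 to 0.5 kg. The fingers can close across the 56 mm width.
- lane_end (a point): Middle of the roller lane at its low end, on the plane of the roller tops. x runs uphill along the lane (10 degree slope), y across it, z square off the rollers. The uphill face of the red stop stands at x = 0 to 40 mm: where it is set this time is not given, find it by touch or sight. A tin on the rollers has its centre at z = 22.5 mm.
- lane: The lane, same origin and axes as lane_end: 310 mm long, 62 mm wide between two aluminium guides, 6 mm thick, 8 mm above the roller tops. Steel rollers, 16 mm diameter, 22 mm pitch, free but damped: a tin rolls down at about 0.1 m/s.
- lane_catch (a point): Midway between two orange catch wheels, on the roller-top plane, 78 mm uphill of lane_end, same axes. Wheels 28 mm diameter, 9 to 21 mm above the rollers, 47 mm gap, sprung sideways (yield 10 mm), stiff to turn; housings reach y = 74 mm. A tin halts with its centre 60 mm uphill of here. A push of about 5 to 10 N along the lane takes it past; then the wheels drag (about 2 N) on its sides and it stays where it is left.
- lane_feed (a point): Middle of the lane at its high end, on the plane of the roller tops, 235 mm uphill of lane_end, same axes. The tin's centre belongs over this point (within about 30 mm along the lane) when it is set down, long side along the lane.
- stop_base: Bracket of the adjustable stop, same origin and axes as lane_end. It carries the red stop pad, 60 mm wide, 6 to 38 mm above the roller tops, with its face square to the lane, set somewhere from x = 0 to 40 mm (not shown by this pose). The pad is sprung, 2.5 N/mm over 7 mm; over 25 N from the tin counts as ramming.
- tin_blue_center (a point): Bystander, blue pin tin, flat box 100 (its x) x 56 (its y) x 45 mm high, lying flat; the point is its centre, half-way up (22.5 mm above its underside), z up
- tin_ochre_center (a point): Bystander, ochre yellow pin tin, flat box 100 (its x) x 56 (its y) x 45 mm high, lying flat; the point is its centre, half-way up (22.5 mm above its underside), z up
- spool_pink: Bystander, standing wooden spool with pink thread, 48 mm diameter, 60 mm high; origin under its centre
- spool_white: Bystander, standing wooden spool with white thread, 48 mm diameter, 60 mm high; origin under its centre
- bead_jar: Bystander, amber jar, 60 mm diameter, 75 mm high; origin under its centre
- pin_box: Bystander, open wooden box 120 x 90 x 40 mm; origin under its centre
- pin_box_lid: Bystander, flat wooden lid 90 x 120 x 5 mm; origin under its centre

How it is judged:
By the outcome, as a careful person would: the job done as asked, in the order asked, and still so for the second after the job is handed in, with the robot touching nothing.
It also fails if it takes over 48 s, if anything falls off the work surface, if the arm or the gripper's body presses on something with over 40 N, if the wrist force passes 120 N, or if a joint passes its speed limit or range.

ROBOT

A 6-joint arm with a two-finger parallel gripper is mounted at the origin on the work surface. World frame = base frame: x ahead of the robot, y to its left, z up, the work surface at z = 0. Lengths are in m, angles in rad, forces in N, time in s.
With the tool pointing down it reaches from about 0.425 to 1.125 m from the base axis. Payload 14.9 kg.
Tool frame: the origin (TCP) lies on the centre line of the jaws, within the pads' length; the fingertips stand bot.nose_length ahead of it and the grasp point (between the pads) lies 3 mm ahead of it (bot.nose_length is the distance from the TCP to the fingertips, in m); z points along the fingers, x is the direction in which the jaws open and shut, and the axes are right-handed (so a half turn about z gives the same grasp; the last joint's range is limited). The gripper opens to 91 mm and grips with 3 to 60 N. Pads are 32 mm wide; open, the fingers measure 118 mm over their backs; the gripper's body (76 mm by 178 mm) begins 60 mm behind the grasp point.
Start: joints at [1.086, 0.379, 1.734, -0, 1.028, -0.033], TCP at [0.306, 0.63, 0.211] pointing down, gripper open.
Joint ranges: [-2.77, 2.77], [-0.74, 2.19], [0, 2.66], [-1.06, 4.2], [0.31, 2.87], [-3.08, 3.08]. Speed limits (rad/s): [1.89, 1.89, 2.39, 3.14, 3.14, 3.14].

INTERFACE

Orientations are given as a rotation vector (axis times angle).
In Python, from bench import bot gives the robot as it stands. The module is installed in compiled form; this text tells all that it offers.
- The arm moves only by the tool step_arm, never from a script. Its argument "increments" is a list that holds one entry, the list of rows, each a list of 5 numbers: the finger opening in m, from 0 to 0.0912, then the shift along the tool's x, y, z in m, then the turn about the tool's z in degrees. A call has 1 to 20 rows; each row shifts and turns the commanded pose from where the row before left it, along the tool's axes as they then stand; what a row does not reach is not made up. A row lasts 1/10 s, in which the tool goes at most 50 mm and 8.59 degrees, less where a joint would pass 70% of its speed; a pose out of reach is approached as far as the arm can. A call with a gripper value outside its range is refused whole. The fingers move at their own pace and stop on an object; "newtons" is the grip in N (left out, the last holds). Time passes only in rows, so rows that do not move let the fingers close. It gives the time, the measured TCP pose, the force and the opening at its end, in the units of the state.
- bot.observe(): the state, without advancing time (a new reading comes with each control period).
- bot.read_camera(name): name is "scene" or "top" or "wrist"; returns a dict with "img" (384x512x3 uint8, red, green, blue), "depth" (384x512 float32, m along the optical axis (not along the pixel's ray), 0 where there is no reading), "fx", "fy", "cx", "cy" (pixels), "world_from_camera" (4x4, takes a point from camera to world coordinates). Camera axes: x right, y up, looking along -z (the intrinsics and any distortion apply to the point x, -y, -z); pixel columns grow to the right and rows downward; lengths in m; the calibration is good to about 2 mm. The wrist camera is an equidistant fisheye: a pixel r from the principal point sees the ray r / f radians off the axis. A picture is of the moment at which its call begins.
- bot.hand_in(): hands the job in, once; it reports no verdict.
The state is a dict: "time_s": time; "joints": joint angles; "qd": joint speeds; "joint_torque": joint torques, N m; "tool_pos": TCP position; "tcp_rot": TCP orientation; "ft_force": force on the tool from outside, world axes, zero at the start; "wrist_torque": the same for the moment, N m; "opening": finger opening in m.
Only numpy, scipy, OpenCV 4.12 (cv2) and the standard library are available. Lean on these libraries where they do the work, as an engineer would, in place of code of your own. Each camera call takes 0.05 s, during which the arm holds its last target.

## Working session

There is one attempt and no reset: what is moved stays moved. The work goes in short steps, Python scripts to look and compute and a tool call to move; the robot and the scene stay as the last step left them, time stands still between calls to the robot, and variables do not carry over. Pictures are saved under pics/ and viewed, and the job is handed in when it is done.

Besides the shell and the picture viewer there is one more tool, called after "Request:" as name([rows], argument=value, ...), one row to a line, values as JSON. step_arm: Moves the arm, as the interface text tells. Its arguments: {"type":"object","properties":{"increments":{"type":"array"},"newtons":{"type":"number"}},"required":["increments"]}

```bash
mkdir -p pics; cat > h.py <<'E'
import numpy as np, cv2
from bench import bot
def save(n,f):
    c=bot.read_camera(n); cv2.imwrite(f,c['img'][:,:,::-1]); np.savez('/tmp/'+n+'.npz',**c); return c
def cloud(c):
    d=c['depth']; v,u=np.mgrid[:384,:512]
    P=np.stack([(u-c['cx'])/c['fx']*d,-(v-c['cy'])/c['fy']*d,-d],-1)
    T=np.array(c['world_from_camera']); return P@T[:3,:3].T+T[:3,3]
E
python3 - <<'E'
from h import *
print(bot.observe(), bot.nose_length)
a=save('top','pics/top1.png'); b=save('scene','pics/scene1.png')
for c in(a,b): print({k:c[k] for k in c if k not in('img','depth')})
E
```

```text
{'time_s': 0.0, 'joints': array([ 1.08571242e+00,  3.79420141e-01,  1.73480039e+00, -2.87548288e-06,
        1.02850086e+00, -3.32765428e-02]), 'qd': array([ 0.00099221, -0.00046601, -0.00029266, -0.00099901, -0.00144035,
       -0.00024731]), 'joint_torque': array([-1.58823728e-03, -7.63721752e+01, -4.34362578e+01,  6.49959035e-02,
        4.24863340e-02, -9.06568926e-05]), 'tool_pos': array([0.30541216, 0.62939917, 0.21067045]), 'tcp_rot': array([ 2.66208984e+00,  1.66712464e+00, -1.53093464e-03]), 'ft_force': array([0.58881385, 1.26339525, 0.06530986]), 'wrist_torque': array([ 0.00759628,  0.03571817, -0.0569353 ]), 'opening': 0.09099550187150235} 0.022
{'fx': 433.26436579687277, 'fy': 433.26436579687277, 'cx': 255.28851219284022, 'cy': 186.4931253896018, 'world_from_camera': array([[-0.01800457,  0.99724154, -0.07200799,  0.50370197],
       [-0.9997415 , -0.01895615, -0.01255344, -0.02557196],
       [-0.01388381,  0.07176336,  0.99732505,  1.28217567],
       [ 0.        ,  0.        ,  0.        ,  1.        ]])}
{'fx': 495.3816920658983, 'fy': 495.3816920658983, 'cx': 256.432599198235, 'cy': 188.82626131854715, 'world_from_camera': array([[ 0.51078862, -0.66001434,  0.55088661,  1.22344766],
       [ 0.85968245,  0.39690904, -0.32157316, -0.38059651],
       [-0.00640898,  0.63784346,  0.77013937,  1.02197958],
       [ 0.        ,  0.        ,  0.        ,  1.        ]])}
```

View pics/top1.png

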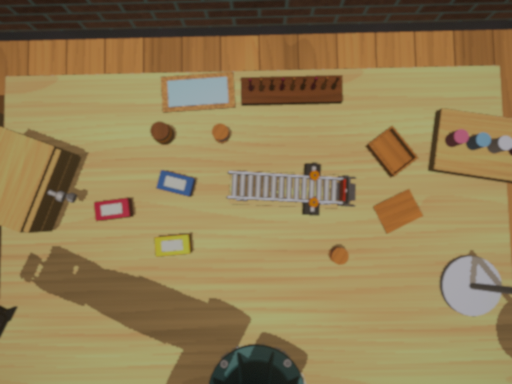

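View pics/scene1.png

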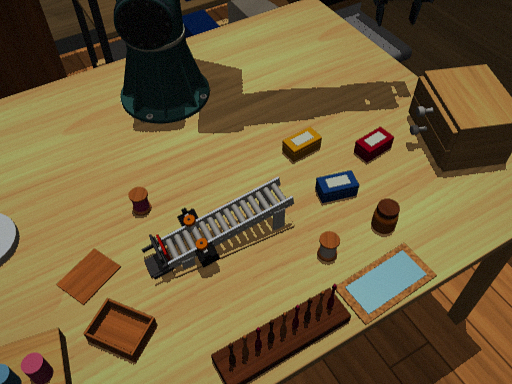

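The top view shows the burgundy tin at about (113,209), blue at (176,183) and ochre at (173,245). The lane runs from its high end at (230,187) to the red stop at (346,190), with the catch wheels at (314,175) and (312,203). Next I measure these.

```bash
python3 - <<'E'
from h import *
a=dict(np.load('/tmp/top.npz')); b=dict(np.load('/tmp/scene.npz'))
for nm,c in(('top',a),('scene',b)):
    P=cloud(c); hsv=cv2.cvtColor(c['img'],cv2.COLOR_RGB2HSV); H,S,V=[hsv[...,i].astype(int) for i in range(3)]
    m=((H>168)|(H<4))&(S>150)&(V>50)
    n,l,st,ce=cv2.connectedComponentsWithStats(m.astype(np.uint8))
    for i in range(1,n):
        if st[i,4]>25:
            q=P[l==i]; print(nm,st[i],ce[i].round(),np.median(q,0).round(4),q.min(0).round(3),q.max(0).round(3))
# tin by height
P=cloud(a)
for nm,(u,v) in dict(red=(113,209),blue=(176,183),ochre=(173,245)).items():
    w=P[v-25:v+25,u-28:u+28].reshape(-1,3); t=w[(w[:,2]>.036)&(w[:,2]<.055)]
    r=cv2.minAreaRect((t[:,:2]*1000).astype(np.float32)); print(nm,len(t),np.median(t[:,2]),r)
    P2=cloud(b); c0=np.array(r[0])/1000
    s=P2.reshape(-1,3); s=s[(np.hypot(s[:,0]-c0[0],s[:,1]-c0[1])<.075)&(s[:,2]>.036)&(s[:,2]<.055)]
    if len(s): print(' scene',len(s),np.median(s[:,2]),cv2.minAreaRect((s[:,:2]*1000).astype(np.float32)))
# lane: points in region
for nm,c in(('top',a),('scene',b)):
    P=cloud(c).reshape(-1,3)
    s=P[(P[:,0]>.4)&(P[:,0]<.6)&(P[:,1]>-.32)&(P[:,1]<.12)&(P[:,2]>.03)]
    print(nm,len(s),s.min(0),s.max(0))
    for y in np.arange(-.3,.1,.02):
        k=s[abs(s[:,1]-y)<.01]
        if len(k): print(round(y,2),k.min(0).round(3),k.max(0).round(3),np.percentile(k[:,2],[10,50,90]).round(3))
I=cv2.resize(a['img'][150:230,215:370],None,fx=5,fy=5,interpolation=cv2.INTER_CUBIC);cv2.imwrite('pics/lane_top.png',I[:,:,::-1])
I=cv2.resize(b['img'][160:290,130:310],None,fx=4,fy=4,interpolation=cv2.INTER_CUBIC);cv2.imwrite('pics/lane_sc.png',I[:,:,::-1])
E
```

```text
top [ 95 199  35  21 305] [113. 209.] [0.5355 0.3933 0.0458] [0.508 0.352 0.039] [0.564 0.452 0.053]
scene [356 127  38  26 298] [374. 140.] [0.5465 0.3939 0.0447] [ 0.506 -0.381  0.037] [1.223 0.453 1.022]
scene [156 235  11  20  60] [161. 245.] [ 0.5807 -0.2557  0.082 ] [ 0.547 -0.381  0.02 ] [ 1.223 -0.252  1.022]
scene [ 21 354  22  21 272] [ 31. 363.] [ 0.7171 -0.5728  0.1107] [ 0.698 -0.592  0.104] [ 1.223 -0.381  1.022]
red 685 0.04589492176767829 ((536.66259765625, 402.5400390625), (56.33310317993164, 102.0369644165039), 6.646261215209961)
 scene 558 0.04469617081401095 ((537.584228515625, 404.3230895996094), (58.304203033447266, 104.57562255859375), 7.095887184143066)
blue 680 0.0459474172350538 ((608.427001953125, 220.68545532226562), (101.31024169921875, 55.99082946777344), 74.9117660522461)
 scene 692 0.04479150303000967 ((609.4342651367188, 220.6857452392578), (100.37786865234375, 60.45068359375), 75.8481216430664)
ochre 698 0.045724790893230116 ((430.712158203125, 229.94229125976562), (55.97627639770508, 100.95915985107422), 4.246523857116699)
 scene 574 0.0445284855909
[... 2301 characters left out ...]
.063 0.067 0.074]
-0.1 [ 0.549 -0.11   0.049] [ 0.6   -0.09   0.084] [0.066 0.069 0.078]
-0.08 [ 0.549 -0.09   0.05 ] [ 0.6   -0.07   0.085] [0.069 0.074 0.081]
-0.06 [ 0.551 -0.07   0.055] [ 0.6  -0.05  0.09] [0.071 0.077 0.084]
-0.04 [ 0.552 -0.05   0.062] [ 0.599 -0.03   0.094] [0.075 0.081 0.088]
-0.02 [ 0.555 -0.03   0.06 ] [ 0.599 -0.01   0.096] [0.078 0.085 0.092]
0.0 [ 0.555 -0.01   0.066] [0.6   0.01  0.101] [0.081 0.088 0.095]
0.02 [0.556 0.01  0.032] [0.599 0.03  0.106] [0.077 0.092 0.099]
0.04 [0.556 0.03  0.03 ] [0.6   0.05  0.108] [0.072 0.094 0.102]
0.06 [0.559 0.05  0.08 ] [0.597 0.069 0.111] [0.087 0.097 0.108]
0.08 [0.564 0.072 0.077] [0.565 0.073 0.082] [0.077 0.079 0.081]
```

View pics/lane_top.png

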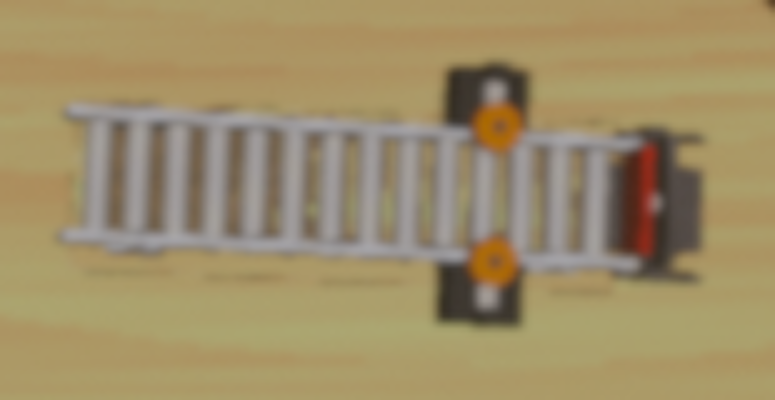

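View pics/lane_sc.png

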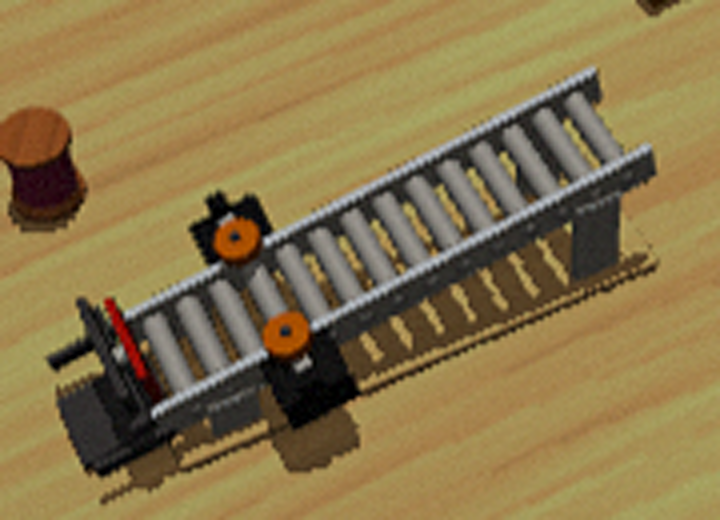

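```bash
python3 - <<'E'
from h import *
from scipy.optimize import minimize
a=dict(np.load('/tmp/top.npz')); b=dict(np.load('/tmp/scene.npz'))
t=np.tan(np.radians(10))
for nm,c in(('top',a),('scene',b)):
    P=cloud(c); hsv=cv2.cvtColor(c['img'],cv2.COLOR_RGB2HSV); H,S,V=[hsv[...,i].astype(int) for i in range(3)]
    m=(H>5)&(H<16)&(S>215)&(V>140)&(P[...,0]>.4)&(P[...,0]<.7)&(P[...,1]<-.1)&(P[...,1]>-.25)&(P[...,2]<.2)
    n,l,st,ce=cv2.connectedComponentsWithStats(m.astype(np.uint8)); W=[]
    for i in range(1,n):
        if st[i,4]>15:
            q=P[l==i]; q=q[q[:,2]>np.percentile(q[:,2],40)]
            print(nm,st[i],ce[i].round(1),q.mean(0).round(4),np.ptp(q,axis=0).round(3))
    # edges: guide points = low saturation bright, 
    s=P.reshape(-1,3); s=s[(s[:,0]>.4)&(s[:,0]<.7)&(s[:,1]>-.13)&(s[:,1]<.05)&(s[:,2]>.03)&(s[:,2]<.15)]
    A=np.c_[s[:,1],np.ones(len(s))]
    lo=[];hi=[]
    for y in np.arange(-.12,.045,.008):
        k=s[abs(s[:,1]-y)<.004]; lo.append((y,k[:,0].min())); hi.append((y,k[:,0].max()))
    for e in(lo,hi):
        e=np.array(e); f=np.polyfit(e[:,0],e[:,1],1); print(nm,'edge',f, np.std(e[:,1]-np.polyval(f,e[:,0])))
    red=((H>170)|(H<4))&(S>150)&(P[...,1]<-.2)&(P[...,1]>-.3)&(P[...,0]>.5)&(P[...,0]<.65)&(P[...,2]<.2)
    q=P[red]; print('red',len(q), q.mean(0) if len(q) else 0, q.min(0),q.max(0))
    print('highend ymax', P[(P[...,0]>.54)&(P[...,0]<.65)&(P[...,1]<.12)&(P[...,2]>.08)&(P[...,1]>0)&(P[...,2]<.2)][:,1].max())
E
```

```text
top edge [0.04627178 0.55438737] 0.0009310942186540321
top edge [0.07343927 0.6298798 ] 0.0013632378311797218
red 3 [ 0.57594021 -0.25575764  0.08234234] [ 0.57306112 -0.25607474  0.0811616 ] [ 0.5787834  -0.25531794  0.08416264]
highend ymax 0.06676490940739224
scene [184 215  10   9  65] [188.7 219.3] [ 0.5476 -0.1711  0.0805] [0.023 0.023 0.005]
scene [196 238  11  10  76] [201.1 242.8] [ 0.6211 -0.1743  0.0802] [0.023 0.024 0.005]
scene edge [0.0652021  0.55647692] 0.0013838236261914882
scene edge [0.07612862 0.63379236] 0.0009794438363264662
red 79 [ 0.58506264 -0.25500751  0.07482558] [ 0.54659142 -0.25925724  0.01940652] [ 0.60969683 -0.24978836  0.08776624]
highend ymax 0.07196913395953047
```

Request:
step_arm([
  [[0.091, 0, 0, 0.01, 8.2], [0.091, 0, 0, 0.01, 8.2], [0.091, 0, 0, 0.01, 8.2], [0.091, 0, 0, 0.01, 8.2], [0.091, 0, 0, 0.01, 8.2], [0.091, 0, 0, 0, 8.2], [0.091, 0, 0, 0, 8.2], [0.091, 0, 0, 0, 0], [0.091, 0, 0, 0, 0]],
], newtons=10)

```text
time_s: 1.0
tool_pos: [0.3055, 0.6297, 0.1611]
tcp_rot: [3.135, 0.191, -0.0]
ft_force: [-0.2, -0.9, 0.7]
opening: 0.0908
```

```bash
cat >> h.py <<'E'
from scipy.spatial.transform import Rotation as Ro
def delta(target,yaw_line=None):
    o=bot.observe(); R=Ro.from_rotvec(o['tcp_rot']).as_matrix()
    print('t',o['time_s'].__round__(2),'pos',o['tool_pos'].round(4),'toolx yaw',np.degrees(np.arctan2(R[1,0],R[0,0])).round(2),'z',R[:,2].round(3),'F',o['ft_force'].round(2),'open',round(o['opening'],4),'j',o['joints'].round(2))
    if target is not None: print('tool delta mm',(R.T@(np.array(target)-o['tool_pos'])*1000).round(1))
E
python3 -c "
from h import *
delta([.537,.4034,.14])"
```

```text
t 1.0 pos [0.3055 0.6297 0.1611] toolx yaw 6.97 z [-0. -0. -1.] F [-0.25 -0.92  0.7 ] open 0.0908 j [ 1.09  0.44  1.76 -0.    0.95  0.96]
tool delta mm [202.3 252.7  21.2]
```

Request:
step_arm([
  [[0.091, 0.025, 0.032, 0, 0], [0.091, 0.025, 0.032, 0, 0], [0.091, 0.025, 0.032, 0, 0], [0.091, 0.025, 0.032, 0, 0], [0.091, 0.025, 0.032, 0, 0], [0.091, 0.025, 0.032, 0, 0], [0.091, 0.025, 0.032, 0, 0], [0.091, 0.025, 0.029, 0, 0], [0.091, 0, 0, 0, 0], [0.091, 0, 0, 0, 0]],
])

```text
time_s: 2.0
tool_pos: [0.5341, 0.4014, 0.1613]
tcp_rot: [-3.136, -0.186, 0.0]
ft_force: [-0.3, 0.8, 0.3]
opening: 0.091
```

```bash
python3 -c "
from h import *
c=save('wrist','pics/w1.png'); print(c['world_from_camera'],c['fx'],c['cx'],c['cy'])
delta([.537,.4034,.038])"
```

```text
[[ 9.92972243e-01 -1.13493088e-01 -3.35476177e-02  5.24165788e-01]
 [ 1.18347437e-01  9.52028896e-01  2.82196501e-01  4.81944893e-01]
 [-8.90509202e-05 -2.84183568e-01  9.58769885e-01  3.35586399e-01]
 [ 0.00000000e+00  0.00000000e+00  0.00000000e+00  1.00000000e+00]] 297.3186396354542 262.0640813728571 192.58121165656712
t 2.05 pos [0.5335 0.402  0.1612] toolx yaw 6.82 z [-0.  0. -1.] F [-0.29  0.05 -0.44] open 0.0908 j [0.61 0.39 1.82 0.   0.93 0.49]
tool delta mm [  3.6  -0.9 123.2]
```

View pics/w1.png

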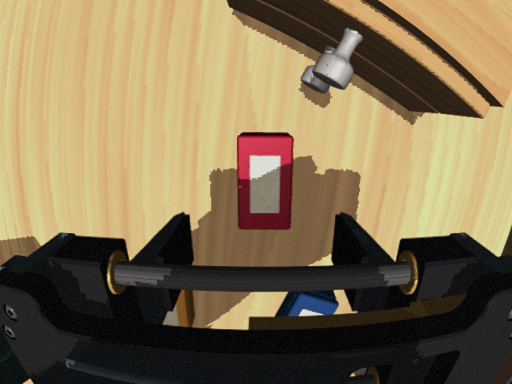

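```bash
cat >> h.py <<'E'
def wcloud(c):
    d=c['depth']; v,u=np.mgrid[:384,:512].astype(float)
    x=(u-c['cx'])/c['fx']; y=(v-c['cy'])/c['fy']; r=np.hypot(x,y)+1e-12
    s=np.tan(np.minimum(r,1.4))/r
    P=np.stack([x*s*d,-y*s*d,-d],-1); T=np.array(c['world_from_camera']); return P@T[:3,:3].T+T[:3,3]
E
python3 -c "
from h import *
c=dict(np.load('/tmp/wrist.npz')); P=wcloud(c)
w=P[120:240,225:305].reshape(-1,3); t=w[(w[:,2]>.036)&(w[:,2]<.055)]
print(len(t),np.median(t[:,2]),cv2.minAreaRect((t[:,:2]*1000).astype(np.float32)))
for nm in('top','scene'):
  q=cloud(dict(np.load('/tmp/'+nm+'.npz'))).reshape(-1,3); q=q[(q[:,0]>.4)&(q[:,0]<.68)&(q[:,1]>.46)&(q[:,1]<.7)&(q[:,2]>.03)]
  i=np.argsort(q[:,1])[:5]; print(q[i].round(3))
"
```

```text
5096 0.04596820502571236 ((535.5844116210938, 405.3703308105469), (55.33460998535156, 100.08809661865234), 6.467825889587402)
[[0.579 0.499 0.13 ]
 [0.58  0.501 0.057]
 [0.577 0.501 0.126]
 [0.577 0.502 0.062]
 [0.576 0.502 0.136]]
[[0.582 0.499 0.051]
 [0.58  0.5   0.123]
 [0.583 0.5   0.055]
 [0.58  0.5   0.052]
 [0.584 0.5   0.13 ]]
```

The wrist picture shows the tin squarely between the fingers, its centre at about (265,180). It measures 100x55 mm with its top at 46 mm, which agrees with the other cameras. I go down and grip.

Request:
step_arm([
  [[0.091, 0.003, -0.002, 0, 0], [0.091, 0, 0, 0.025, 0], [0.091, 0, 0, 0.025, 0], [0.091, 0, 0, 0.025, 0], [0.091, 0, 0, 0.02, 0], [0.091, 0, 0, 0.015, 0], [0.091, 0, 0, 0.012, 0], [0.091, 0, 0, 0, 0], [0.05, 0, 0, 0, 0], [0.05, 0, 0, 0, 0], [0.05, 0, 0, 0, 0], [0.05, 0, 0, 0, 0], [0.05, 0, 0, 0, 0], [0.05, 0, 0, 0, 0], [0.05, 0, 0, 0, 0]],
], newtons=12)

```text
time_s: 3.55
tool_pos: [0.5367, 0.4043, 0.0397]
tcp_rot: [-3.136, -0.184, -0.0]
ft_force: [-1.3, -1.2, 5.6]
opening: 0.0559
```

```bash
python3 -c "
from h import *
delta(None)"
```

```text
t 3.55 pos [0.5367 0.4043 0.0397] toolx yaw 6.71 z [ 0.  0. -1.] F [-1.3  -1.19  5.56] open 0.0559 j [ 0.61  0.56  1.84 -0.    0.74  0.49]
```

Request:
step_arm([
  [[0.05, 0, 0, -0.01, 0], [0.05, 0, 0, -0.02, 0], [0.05, 0, 0, -0.03, 0], [0.05, 0, 0, -0.03, 0], [0.05, 0, 0, -0.03, 0], [0.05, 0, 0, -0.02, 3.5], [0.05, 0, 0, -0.01, 3.5], [0.05, 0, 0, 0, 3.4], [0.05, 0, 0, 0, 0], [0.05, 0, 0, 0, 0]],
])

```text
time_s: 4.55
tool_pos: [0.5362, 0.404, 0.1891]
tcp_rot: [3.14, -0.098, -0.001]
ft_force: [-0.6, -0.5, -4.2]
opening: 0.0556
```

```bash
python3 -c "
from h import *
delta([.595,.13,.20])"
```

```text
t 4.55 pos [0.5362 0.404  0.1891] toolx yaw -3.58 z [-0.001 -0.    -1.   ] F [-0.64 -0.52 -4.2 ] open 0.0556 j [ 0.61  0.36  1.81 -0.    0.98  0.67]
tool delta mm [ 75.8 269.8 -10.8]
```

Request:
step_arm([
  [[0.05, 0.003, 0.01, -0.001, 0], [0.05, 0.006, 0.02, -0.001, 0], [0.05, 0.008, 0.03, -0.001, 0], [0.05, 0.01, 0.035, -0.001, 0], [0.05, 0.01, 0.035, -0.001, 0], [0.05, 0.01, 0.035, -0.001, 0], [0.05, 0.01, 0.035, -0.001, 0], [0.05, 0.009, 0.03, -0.001, 0], [0.05, 0.006, 0.02, -0.001, 0], [0.05, 0.004, 0.013, -0.001, 0], [0.05, 0, 0.007, 0, 0], [0.05, 0, 0, 0, 0], [0.05, 0, 0, 0, 0]],
])

```text
time_s: 5.85
tool_pos: [0.5948, 0.1303, 0.1992]
tcp_rot: [-3.14, 0.1, 0.0]
ft_force: [0.6, 0.7, -3.2]
opening: 0.0553
```

```bash
python3 -c "
from h import *
save('wrist','pics/w2.png');save('top','pics/top2.png');save('scene','pics/scene2.png')
delta([.59,-.0145,.20])"
```

```text
t 6.0 pos [0.5949 0.1306 0.1993] toolx yaw -3.63 z [-0.  0. -1.] F [ 1.15 -0.18 -3.47] open 0.0557 j [0.18 0.25 1.93 0.   0.96 0.24]
tool delta mm [  4.3 145.1  -0.8]
```

View pics/w2.png

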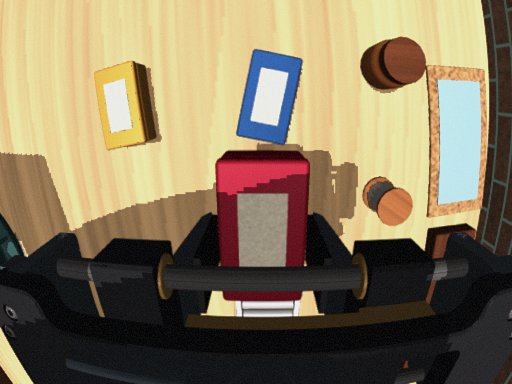

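View pics/scene2.png

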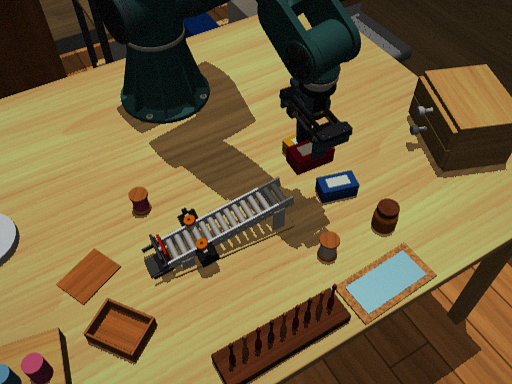

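```bash
python3 - <<'E'
from h import *
from scipy.optimize import least_squares
a=10*np.pi/180
def L(p,x0,y0,z0,yaw):  # lane frame at ref point; uphill=(sin yaw, cos yaw)
    u=np.array([np.sin(yaw)*np.cos(a),np.cos(yaw)*np.cos(a),np.sin(a)]); 
    n=np.array([-np.sin(yaw)*np.sin(a),-np.cos(yaw)*np.sin(a),np.cos(a)]); v=np.cross(n,u)
    return (p-np.array([x0,y0,z0]))@np.stack([u,v,n],1)
for nm in('top','scene'):
    P=cloud(dict(np.load('/tmp/%s.npz'%nm))).reshape(-1,3)
    P=P[(abs(P[:,0]-.59)<.08)&(P[:,1]>-.12)&(P[:,1]<.06)&(P[:,2]>.045)&(P[:,2]<.15)]
    best=None
    for yaw in np.arange(.03,.1,.005):
        for x0 in np.arange(.585,.6,.001):
            q=L(P,x0,0,.09,yaw)
            # guides top points: fit separate z
            g=q[(abs(q[:,1])>31)&(abs(q[:,1])<37)] if 0 else q
            inn=abs(q[:,1])<.037; gd=inn&(abs(q[:,1])>.031)
            z0=np.median(q[gd,2])
            s=np.sum(~inn)*1.0+np.sum(abs(q[gd,2]-z0)>.003)-0.3*np.sum(gd&(abs(q[:,2]-z0)<.003))
            if best is None or s<best[0]: best=(s,yaw,x0,z0+.09,len(P),(~inn).sum(),gd.sum())
    print(nm,best)
# pixel-based: bright guide stripes via ray/plane intersection
for nm in('top','scene'):
    c=dict(np.load('/tmp/%s.npz'%nm)); T=c['world_from_camera']; g=cv2.cvtColor(c['img'],cv2.COLOR_RGB2HSV).astype(float)
    G=c['img'].astype(np.float32)
    zref=.0895+.008  # guide top height at y=0 (approx), roller plane .0895
    # sample rectified grid on guide-top plane
    xs=np.arange(.535,.65,.0005); ys=np.arange(-.11,.05,.001)
    X,Y=np.meshgrid(xs,ys); Z=zref+Y*np.tan(a)
    p=(np.stack([X,Y,Z],-1)-T[:3,3])@T[:3,:3]; U=(c['cx']+c['fx']*p[...,0]/-p[...,2]).astype(np.float32); V=(c['cy']-c['fy']*p[...,1]/-p[...,2]).astype(np.float32)
    I=cv2.remap(G,U,V,cv2.INTER_LINEAR); cv2.imwrite('pics/rect_%s.png'%nm,cv2.resize(I[::-1,:,::-1],None,fx=3,fy=3))
    # blue channel high on aluminium, low on wood
    bl=I[...,2]; best=[]
    for yaw in np.arange(.02,.11,.0025):
        sh=np.array([np.interp(xs+np.tan(yaw)*y,xs,bl[i]) for i,y in enumerate(ys)]); m=sh.mean(0)
        for xc in np.arange(.58,.605,.0005):
            A=lambda lo,hi:m[(xs-xc>lo)&(xs-xc<hi)].mean()
            s=A(.031,.037)+A(-.037,-.031)-.5*(A(.039,.045)+A(-.045,-.039)); best.append((s,yaw,xc))
    best.sort(); print(nm,[tuple(np.round(b,4)) for b in best[-4:]])
c=dict(np.load('/tmp/wrist.npz'));P=wcloud(c)
for v in (302,306,310,314):
    print(v,[(u,*P[v,u].round(3)) for u in range(228,310,4) if .06<P[v,u,2]<.13])
E
```

```text
top (np.float64(46.8), np.float64(0.059999999999999984), np.float64(0.593), np.float64(0.09692914881894597), 1408, np.int64(60), np.int64(291))
scene (np.float64(609.3), np.float64(0.054999999999999986), np.float64(0.6), np.float64(0.08498557564948415), 2221, np.int64(381), np.int64(370))
top [(np.float64(208.5583), np.float64(0.055), np.float64(0.5925)), (np.float64(208.5755), np.float64(0.0625), np.float64(0.5925)), (np.float64(208.6991), np.float64(0.0575), np.float64(0.5925)), (np.float64(208.7074), np.float64(0.06), np.float64(0.5925))]
scene [(np.float64(247.2359), np.float64(0.065), np.float64(0.5945)), (np.float64(247.299), np.float64(0.06), np.float64(0.594)), (np.float64(247.3166), np.float64(0.0625), np.float64(0.594)), (np.float64(247.4114), np.float64(0.0675), np.float64(0.5945))]
302 [(236, np.float64(0.556), np.float64(0.0), np.float64(0.097)), (240, np.float64(0.561), np.float64(0.001), np.float64(0.098)), (244, np.float64(0.564), np.float64(-0.01), np.float64(0.084)), (248, np.float64(0.568), np.float64(-0.01), np.float64(0.084)), (252, np.float64(0.573), np.float64(
[... 3159 characters left out ...]
(264, np.float64(0.586), np.float64(-0.033), np.float64(0.081)), (268, np.float64(0.591), np.float64(-0.033), np.float64(0.081)), (272, np.float64(0.596), np.float64(-0.034), np.float64(0.08)), (276, np.float64(0.601), np.float64(-0.034), np.float64(0.081)), (280, np.float64(0.606), np.float64(-0.035), np.float64(0.08)), (284, np.float64(0.611), np.float64(-0.035), np.float64(0.081)), (288, np.float64(0.616), np.float64(-0.035), np.float64(0.081)), (292, np.float64(0.621), np.float64(-0.036), np.float64(0.081)), (296, np.float64(0.625), np.float64(-0.026), np.float64(0.093))][ WARN:0@1.260] global loadsave.cpp:1063 imwrite_ Unsupported depth image for selected encoder is fallbacked to CV_8U.
```

View pics/rect_scene.png

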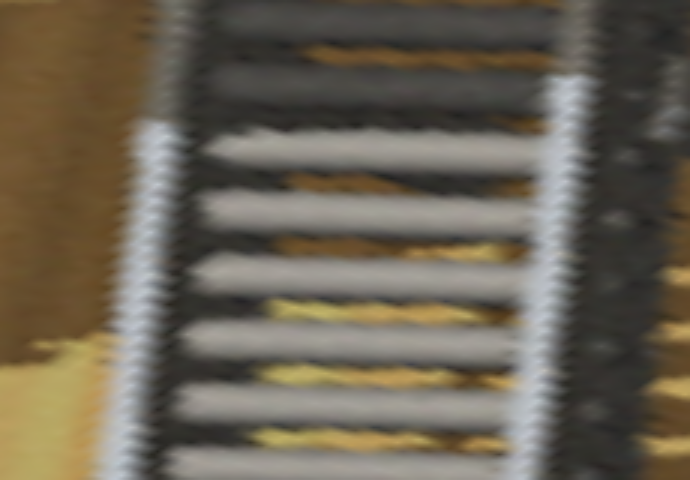

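View pics/rect_top.png

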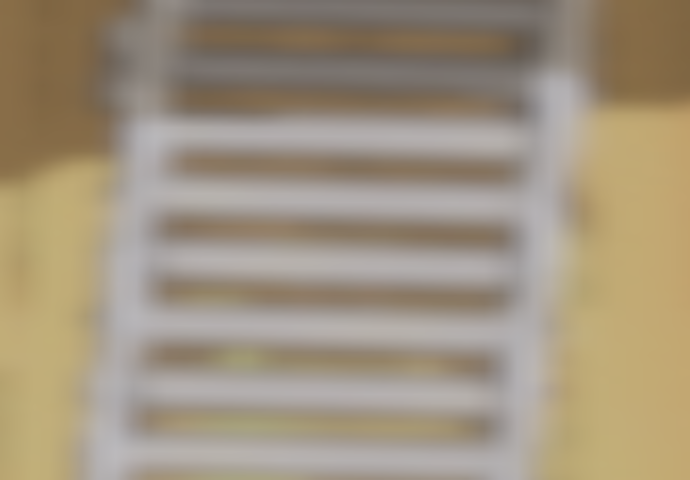

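Request:
step_arm([
  [[0.05, 0, 0.007, 0, -0.3], [0.05, 0, 0.015, 0, 0], [0.05, 0.001, 0.02, 0, 0], [0.05, 0.001, 0.025, 0, 0], [0.05, 0.002, 0.025, 0, 0], [0.05, 0.001, 0.02, 0, 0], [0.05, 0.001, 0.015, 0.005, 0], [0.05, 0, 0.012, 0.01, 0], [0.05, 0, 0.006, 0.01, 0], [0.05, 0, 0, 0.01, 0], [0.05, 0, 0, 0.005, 0], [0.05, 0, 0, 0, 0], [0.05, 0, 0, 0, 0]],
])

```text
time_s: 7.3
tool_pos: [0.5926, -0.0147, 0.1593]
tcp_rot: [-3.14, 0.092, 0.0]
ft_force: [1.0, -0.6, -3.8]
opening: 0.056
```

```bash
python3 -c "
from h import *
delta([.593,-.0147,.137])
save('wrist','pics/w3.png');c=save('scene','pics/scene3.png')
I=cv2.resize(c['img'][130:290,130:330],None,fx=4,fy=3.7,interpolation=cv2.INTER_CUBIC);cv2.imwrite('pics/s3.png',I[:,:,::-1])
"
```

```text
t 7.3 pos [ 0.5926 -0.0147  0.1593] toolx yaw -3.35 z [-0.  0. -1.] F [ 1.02 -0.57 -3.85] open 0.056 j [-0.06  0.28  1.98  0.    0.88 -0.01]
tool delta mm [ 0.4  0.  22.3]
```

View pics/s3.png

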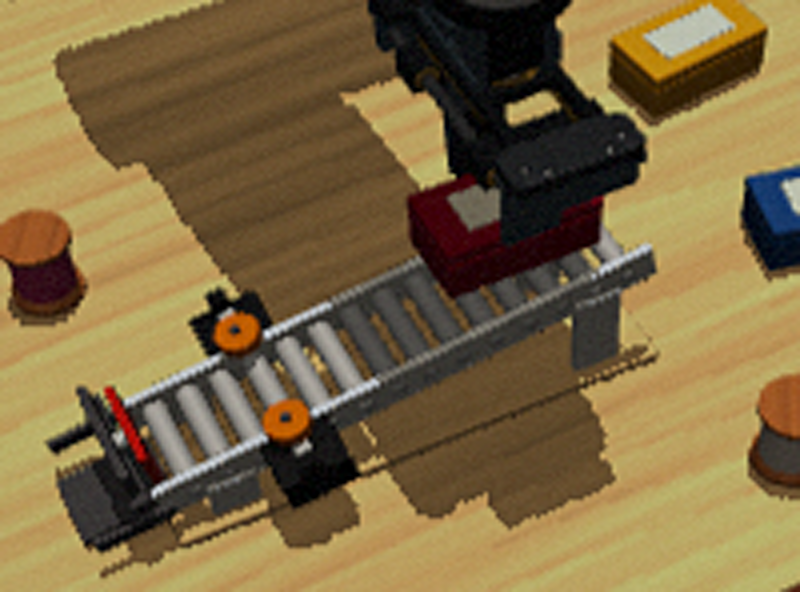

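View pics/w3.png

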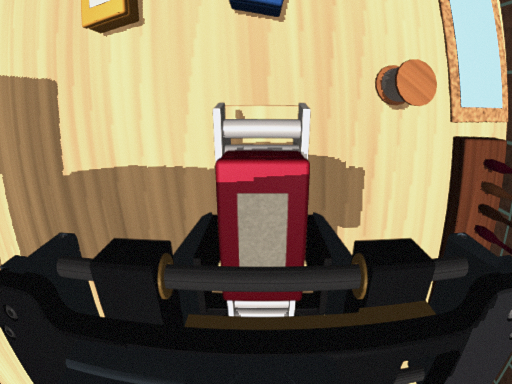

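The scene picture shows the tin level over the high end of the rollers. In the wrist view the guides sit at u≈219 and 304 and the tin spans 217–308, so it is centred. I check this in metric before lowering.

```bash
python3 -c "
from h import *
c=dict(np.load('/tmp/wrist.npz')); P=wcloud(c)
for v in (115,128,140,147):
    r=P[v,200:325]; k=(r[:,2]>.085)&(r[:,2]<.125); q=r[k]; u=np.arange(200,325)[k]
    print(v,u.min(),u.max(),q[0].round(4),q[-1].round(4),((q[0]+q[-1])/2).round(4))
    k=(r[:,2]>.08)&(r[:,2]<.096); 
for v in (175,200,230):
    r=P[v,200:325]; k=(r[:,2]>.15)&(r[:,2]<.18); q=r[k]; print('tin',v,q[0].round(4),q[-1].round(4),((q[0]+q[-1])/2).round(4))
"
```

```text
115 213 309 [0.5596 0.0629 0.1091] [0.632  0.0586 0.1076] [0.5958 0.0607 0.1084]
128 214 308 [0.5594 0.0528 0.1081] [0.6311 0.0485 0.1061] [0.5952 0.0507 0.1071]
140 215 308 [0.5587 0.0431 0.1038] [0.6311 0.0389 0.104 ] [0.5949 0.041  0.1039]
147 214 308 [0.5575 0.0377 0.1043] [0.6309 0.0334 0.1043] [0.5942 0.0356 0.1043]
tin 175 [0.5675 0.0287 0.1648] [0.6224 0.025  0.1629] [0.595  0.0268 0.1638]
tin 200 [0.5664 0.0129 0.1637] [0.6207 0.01   0.1643] [0.5935 0.0114 0.164 ]
tin 230 [ 5.647e-01 -4.000e-04  1.785e-01] [ 0.6208 -0.0035  0.1788] [ 0.5928 -0.0019  0.1786]
```

Request:
step_arm([
  [[0.05, 0, 0, 0.008, 0], [0.05, 0, 0, 0.008, 0], [0.05, 0, 0, 0.006, 0], [0.05, 0, 0, 0.002, 0], [0.05, 0, 0, 0.001, 0], [0.05, 0, 0, 0, 0]],
], newtons=7)

```text
time_s: 8.0
tool_pos: [0.5925, -0.0152, 0.1342]
tcp_rot: [3.14, -0.093, -0.0]
ft_force: [0.2, 0.4, -4.2]
opening: 0.056
```

Request:
step_arm([
  [[0.05, 0, 0, 0.001, 0], [0.05, 0, 0, 0.001, 0], [0.05, 0, 0, 0.001, 0], [0.05, 0, 0, 0, 0]],
])

```text
time_s: 8.4
tool_pos: [0.5927, -0.0152, 0.1315]
tcp_rot: [-3.14, 0.093, -0.001]
ft_force: [-0.3, 0.8, -2.7]
opening: 0.056
```

```bash
python3 -c "
from h import *
delta(None)
c=save('scene','pics/scene4.png')
I=cv2.resize(c['img'][130:290,130:330],None,fx=4,fy=3.7,interpolation=cv2.INTER_CUBIC);cv2.imwrite('pics/s4.png',I[:,:,::-1])
"
```

```text
t 8.4 pos [ 0.5927 -0.0152  0.1315] toolx yaw -3.39 z [ 0. -0. -1.] F [-0.25  0.83 -2.67] open 0.056 j [-0.06  0.32  1.99  0.    0.83 -0.01]
```

View pics/s4.png

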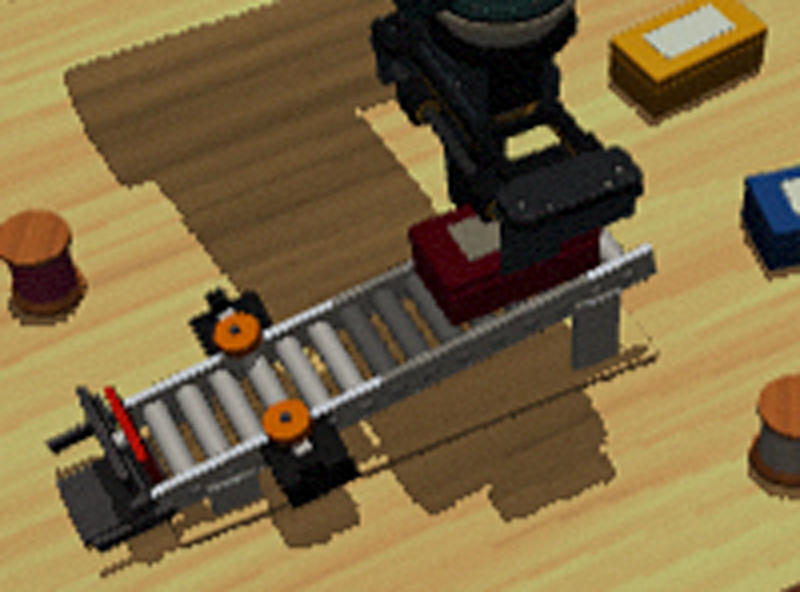

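Contact has begun: the weight reading dropped by about 1.5 N. I go on in small steps.

Request:
step_arm([
  [[0.05, 0, 0, 0.001, 0], [0.05, 0, 0, 0.001, 0], [0.05, 0, 0, 0, 0]],
], newtons=6)

```text
time_s: 8.75
tool_pos: [0.5925, -0.0152, 0.1292]
tcp_rot: [-3.14, 0.093, -0.0]
ft_force: [1.4, 0.1, -2.7]
opening: 0.0556
```

Request:
step_arm([
  [[0.05, 0, 0, 0.001, 0], [0.05, 0, 0, 0.001, 0], [0.05, 0, 0, 0, 0]],
])

```text
time_s: 9.05
tool_pos: [0.5924, -0.0152, 0.1272]
tcp_rot: [-3.14, 0.093, 0.0]
ft_force: [0.6, -0.6, -2.6]
opening: 0.0559
```

```bash
python3 -c "
from h import *
delta(None)
c=save('wrist','pics/w5.png'); P=wcloud(c)
for v in (150,160,175,190,205): print(v,P[v,225].round(4),P[v,262].round(4),P[v,300].round(4))
c=save('scene','pics/scene5.png')
I=cv2.resize(c['img'][170:250,210:310],None,fx=8,fy=7.4,interpolation=cv2.INTER_CUBIC);cv2.imwrite('pics/s5.png',I[:,:,::-1])
"
```

```text
t 9.05 pos [ 0.5924 -0.0152  0.1272] toolx yaw -3.39 z [-0.  0. -1.] F [ 0.63 -0.6  -2.61] open 0.0559 j [-0.06  0.33  1.99 -0.    0.82 -0.01]
150 [0.5715 0.04   0.1143] [0.5951 0.0389 0.117 ] [0.6192 0.0373 0.115 ]
160 [0.5739 0.0373 0.1359] [0.5949 0.0358 0.1353] [0.6164 0.0348 0.136 ]
175 [0.5738 0.0295 0.14  ] [0.5944 0.0281 0.1397] [0.6157 0.0271 0.1404]
190 [0.5727 0.0202 0.1381] [0.5939 0.0188 0.1377] [0.6156 0.018  0.1391]
205 [0.5715 0.0105 0.1362] [0.5934 0.0098 0.1376] [0.6157 0.0079 0.1362]
```

View pics/s5.png

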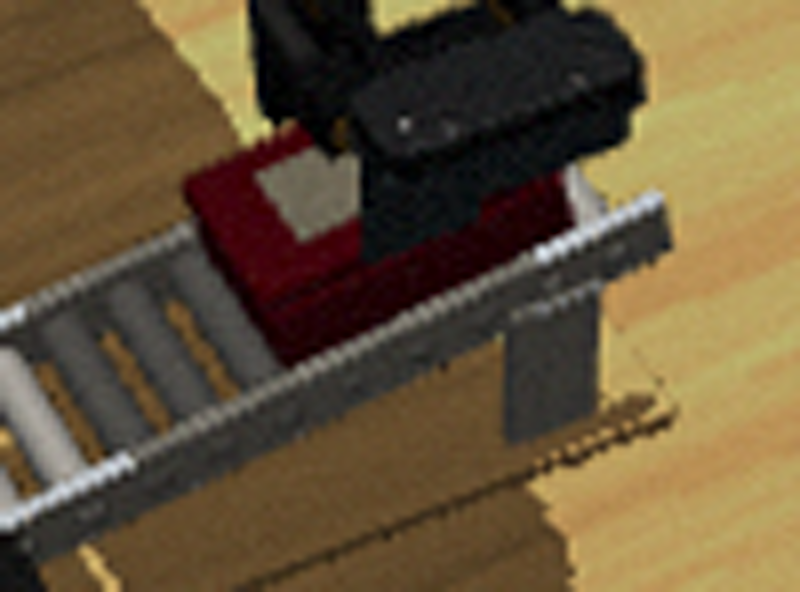

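The tin is pitching with the lane (top slope about 10°) and sits between the guides. I lower it a little further until it carries its own weight.

Request:
step_arm([
  [[0.05, 0, 0, 0.001, 0], [0.05, 0, 0, 0, 0]],
])

```text
time_s: 9.35
tool_pos: [0.5924, -0.0153, 0.1267]
tcp_rot: [3.14, -0.093, -0.0]
ft_force: [-2.3, -0.5, 3.8]
opening: 0.0558
```

Request:
step_arm([
  [[0.05, 0, 0, 0.001, 0], [0.05, 0, 0, 0, 0]],
])

```text
time_s: 9.55
tool_pos: [0.5925, -0.0153, 0.1257]
tcp_rot: [3.14, -0.093, -0.0]
ft_force: [-2.5, -1.4, 6.3]
opening: 0.056
```

Seated: the force reversed to +6 N. I release and let it roll.

Request:
step_arm([
  [[0.05, 0, 0, -0.001, 0], [0.091, 0, 0, 0, 0], [0.091, 0, 0, 0, 0], [0.091, 0, 0, 0, 0], [0.091, 0, 0, 0, 0], [0.091, 0, 0, 0, 0], [0.091, 0, 0, 0, 0], [0.091, 0, 0, 0, 0], [0.091, 0, 0, 0, 0], [0.091, 0, 0, 0, 0], [0.091, 0, 0, 0, 0], [0.091, 0, 0, 0, 0], [0.091, 0, 0, 0, 0], [0.091, 0, 0, 0, 0], [0.091, 0, 0, 0, 0], [0.091, 0, 0, 0, 0]],
])

```text
time_s: 11.15
tool_pos: [0.5925, -0.0152, 0.1263]
tcp_rot: [3.14, -0.093, 0.0]
ft_force: [-0.9, 0.1, 0.8]
opening: 0.0907
```

```bash
python3 -c "
from h import *
delta(None)
c=save('scene','pics/scene6.png')
I=cv2.resize(c['img'][130:290,130:330],None,fx=4,fy=3.7,interpolation=cv2.INTER_CUBIC);cv2.imwrite('pics/s6.png',I[:,:,::-1])
"
```

```text
t 11.15 pos [ 0.5925 -0.0152  0.1263] toolx yaw -3.39 z [ 0. -0. -1.] F [-0.88  0.05  0.76] open 0.0907 j [-0.06  0.33  1.99 -0.    0.82 -0.01]
```

View pics/s6.png

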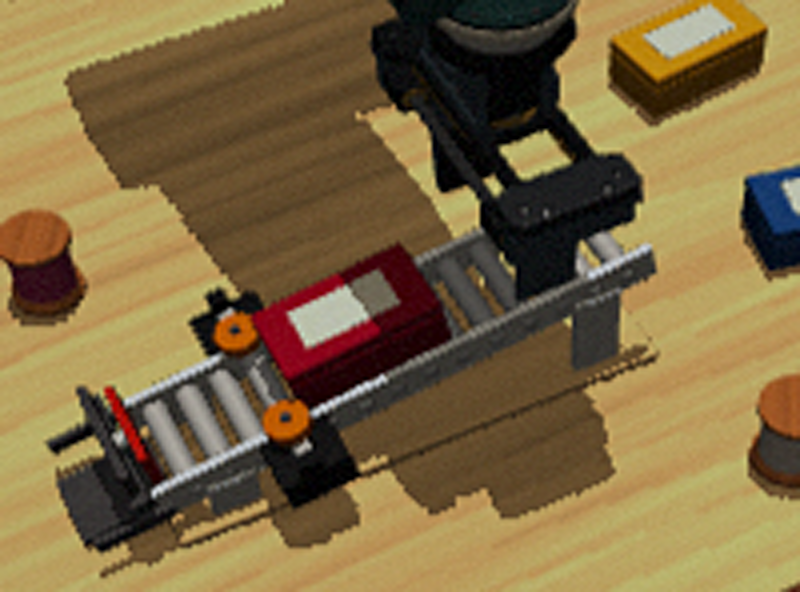

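The tin waits at the orange wheels (wheels at (236,333) and (286,420) in the crop). I measure its rear edge and close the fingers for the push.

Request:
step_arm([
  [[0.0, 0, 0, 0, 0], [0.0, 0, 0, 0, 0], [0.0, 0, 0, 0, 0], [0.0, 0, 0, 0, 0], [0.0, 0, 0, 0, 0], [0.0, 0, 0, 0, 0], [0.0, 0, 0, 0, 0]],
], newtons=20)

```text
time_s: 11.9
tool_pos: [0.5924, -0.0152, 0.1263]
tcp_rot: [-3.14, 0.093, 0.0]
ft_force: [0.1, -0.1, 0.5]
opening: 0.0376
```

```bash
cat > lane.py <<'E'
from h import *
a=np.radians(10);w=np.arctan(.058)
u=np.array([np.sin(w)*np.cos(a),np.cos(w)*np.cos(a),np.sin(a)]);n=np.array([-np.sin(w)*np.sin(a),-np.cos(w)*np.sin(a),np.cos(a)]);v=np.cross(n,u)
O=np.array([.5939+.058*-.169,-.169,.0885-.1763*.169])-.078*u
M=np.stack([u,v,n],1)
def tin(nm,f):
    c=save(nm,f); P=cloud(c) if nm!='wrist' else wcloud(c); q=(P-O)@M
    hsv=cv2.cvtColor(c['img'],cv2.COLOR_RGB2HSV); H,S,V=[hsv[...,i].astype(int) for i in range(3)]
    ok=(abs(q[...,1])<.05)&(q[...,0]>-.05)&(q[...,0]<.3)
    t=q[ok&(abs(q[...,2]-.045)<.004)&(q[...,0]>.04)]
    print(nm,'tin top x %.4f..%.4f y %.4f..%.4f'%(*np.percentile(t[:,0],[1,99]),*np.percentile(t[:,1],[1,99])),len(t))
    r=q[ok&((H>170)|(H<4))&(S>150)&(q[...,0]<.048)&(q[...,2]>.012)&(q[...,2]<.045)]
    if len(r): print('   pad x pct',np.percentile(r[:,0],[5,50,90,98]).round(4),'z',r[:,2].min().round(3),r[:,2].max().round(3),len(r))
    return c
E
python3 -c "
from lane import *
delta(None); print('tcp lane',((bot.observe()['tool_pos']-O)@M).round(4))
tin('top','pics/t7.png'); tin('scene','pics/s7.png')
"
```

```text
t 11.9 pos [ 0.5924 -0.0152  0.1263] toolx yaw -3.39 z [-0.  0. -1.] F [ 0.09 -0.06  0.52] open 0.0376 j [-0.06  0.33  1.99  0.    0.82 -0.01]
tcp lane [0.2414 0.0006 0.0398]
top tin top x 0.0893..0.1596 y -0.0262..0.0280 471
   pad x pct [-0.0033 -0.0033 -0.0033 -0.0033] z 0.039 0.039 1
scene tin top x 0.0892..0.1975 y -0.0282..0.0270 875
   pad x pct [-0.006  -0.0028 -0.0005 -0.0002] z 0.014 0.044 74
```

Request:
step_arm([
  [[0.0, 0, 0.0, 0, 0], [0.0, 0, 0.0, 0, 0], [0.0, 0, 0, 0, 0], [0.0, 0, 0, 0, 0], [0.0, 0, 0.005, 0.001, 0], [0.0, 0, 0.008, 0.001, 0], [0.0, 0, 0.008, 0.002, 0], [0.0, 0, 0.004, 0.001, 0], [0.0, 0, 0, 0, 0], [0.0, 0, 0, 0, 0]],
])

```text
time_s: 13.0
tool_pos: [0.5909, -0.0403, 0.1213]
tcp_rot: [-3.14, 0.094, 0.0]
ft_force: [0.6, 0.1, 0.4]
opening: 0.0005
```

Request:
step_arm([
  [[0.0, 0, 0.002, 0.0004, 0], [0.0, 0, 0.002, 0.0004, 0], [0.0, 0, 0, 0, 0]],
])

```text
time_s: 13.3
tool_pos: [0.5907, -0.0443, 0.1205]
tcp_rot: [3.14, -0.093, -0.0]
ft_force: [0.0, 0.2, 0.1]
opening: 0.0007
```

Request:
step_arm([
  [[0.0, 0, 0.002, 0.0004, 0], [0.0, 0, 0.002, 0.0003, 0], [0.0, 0, 0, 0, 0]],
])

```text
time_s: 13.6
tool_pos: [0.5905, -0.0484, 0.1198]
tcp_rot: [3.14, -0.093, -0.0]
ft_force: [-0.4, 0.8, -0.2]
opening: 0.0008
```

Request:
step_arm([
  [[0.0, 0, 0.002, 0.0004, 0], [0.0, 0, 0.002, 0.0003, 0], [0.0, 0, 0, 0, 0]],
])

```text
time_s: 13.9
tool_pos: [0.5903, -0.0523, 0.1192]
tcp_rot: [-3.14, 0.093, -0.0]
ft_force: [-0.5, 0.4, 1.7]
opening: 0.0002
```

```bash
python3 -c "
from lane import *
delta(None); print('tcp lane',((bot.observe()['tool_pos']-O)@M).round(4))
c=tin('scene','pics/s8.png')
I=cv2.resize(c['img'][130:290,130:330],None,fx=4,fy=3.7,interpolation=cv2.INTER_CUBIC);cv2.imwrite('pics/s8c.png',I[:,:,::-1])
"
```

```text
t 13.9 pos [ 0.5903 -0.0523  0.1192] toolx yaw -3.4 z [ 0.  0. -1.] F [-0.54  0.43  1.65] open 0.0002 j [-0.13  0.34  1.99  0.    0.81 -0.07]
tcp lane [0.2036 0.0005 0.0393]
scene tin top x 0.0888..0.1864 y -0.0285..0.0279 866
   pad x pct [-0.0059 -0.0029 -0.0005 -0.0003] z 0.012 0.042 75
```

View pics/s8c.png

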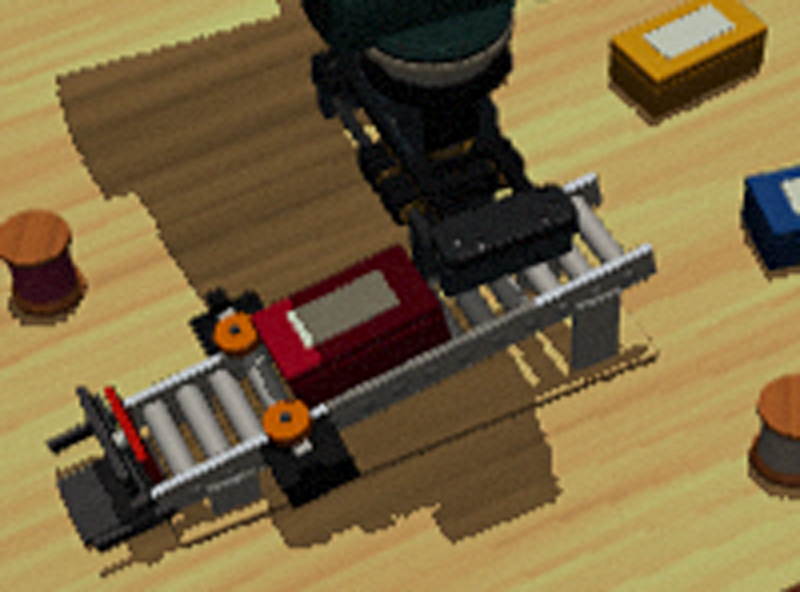

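No contact yet; I continue in 2 mm rows.

Request:
step_arm([
  [[0.0, 0, 0.002, 0.0004, 0], [0.0, 0, 0.002, 0.0003, 0], [0.0, 0, 0.002, 0.0004, 0]],
])

```text
time_s: 14.25
tool_pos: [0.5905, -0.0578, 0.1187]
tcp_rot: [-3.14, 0.093, -0.002]
ft_force: [-1.0, 6.7, 9.4]
opening: 0.0001
```

Request:
step_arm([
  [[0.0, 0, 0.002, 0.0004, 0], [0.0, 0, 0.002, 0.0003, 0], [0.0, 0, 0.002, 0.0004, 0]],
])

```text
time_s: 14.55
tool_pos: [0.5901, -0.0641, 0.1176]
tcp_rot: [-3.14, 0.093, -0.002]
ft_force: [0.1, 3.1, 8.4]
opening: 0.0005
```

Request:
step_arm([
  [[0.0, 0, 0.002, 0.0004, 0], [0.0, 0, 0.002, 0.0003, 0], [0.0, 0, 0.002, 0.0004, 0]],
])

```text
time_s: 14.85
tool_pos: [0.5897, -0.0703, 0.1164]
tcp_rot: [3.14, -0.093, 0.001]
ft_force: [-1.2, 1.7, 8.6]
opening: 0.0005
```

Request:
step_arm([
  [[0.0, 0, 0.002, 0.0004, 0], [0.0, 0, 0.002, 0.0003, 0], [0.0, 0, 0.002, 0.0004, 0]],
])

```text
time_s: 15.15
tool_pos: [0.5893, -0.0764, 0.1154]
tcp_rot: [3.14, -0.093, 0.001]
ft_force: [-0.7, 1.9, 8.6]
opening: 0.0005
```

Request:
step_arm([
  [[0.0, 0, 0.002, 0.0004, 0], [0.0, 0, 0.002, 0.0003, 0], [0.0, 0, 0.002, 0.0004, 0]],
])

```text
time_s: 15.45
tool_pos: [0.589, -0.0823, 0.1143]
tcp_rot: [3.14, -0.093, 0.002]
ft_force: [-1.5, 1.6, 9.4]
opening: 0.0002
```

```bash
python3 -c "
from lane import *
delta(None); print('tcp lane',((bot.observe()['tool_pos']-O)@M).round(4))
c=tin('scene','pics/s9.png')
I=cv2.resize(c['img'][130:290,130:330],None,fx=4,fy=3.7,interpolation=cv2.INTER_CUBIC);cv2.imwrite('pics/s9c.png',I[:,:,::-1])
"
```

```text
t 15.45 pos [ 0.589  -0.0823  0.1143] toolx yaw -3.38 z [ 0.001 -0.    -1.   ] F [-1.5   1.62  9.39] open 0.0002 j [-0.18  0.35  1.99 -0.    0.8  -0.12]
tcp lane [1.731e-01 1.000e-04 3.970e-02]
scene tin top x 0.0615..0.1578 y -0.0279..0.0270 862
   pad x pct [-0.0059 -0.0031 -0.0005 -0.0003] z 0.012 0.042 76
```

View pics/s9c.png

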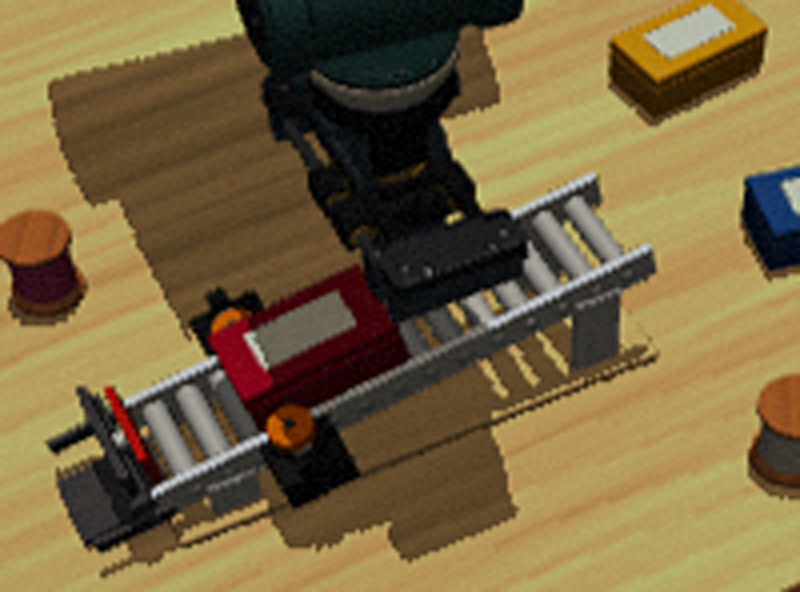

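```bash
python3 -c "
from lane import *
c=tin('wrist','pics/w9.png')
o=bot.observe(); print(o['wrist_torque'].round(2))"
```

```text
wrist tin top x 0.1018..0.1929 y -0.0082..0.0090 195
[-0.3   0.31 -0.04]
```

View pics/w9.png

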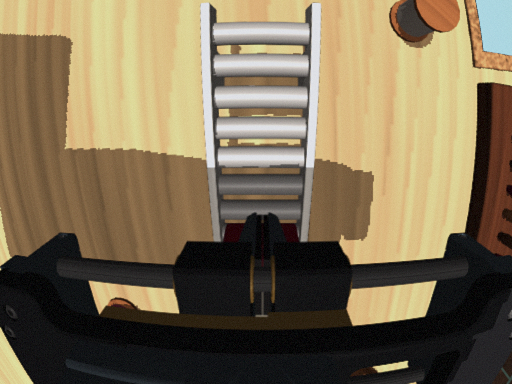

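The tin is past the wheels, which are now spread by its sides, with the fingers behind it. A steady upward force of about 9 N is unexplained, so I back off to see what causes it.

Request:
step_arm([
  [[0.0, 0, -0.002, -0.0004, 0], [0.0, 0, -0.002, -0.0003, 0], [0.0, 0, 0, 0, 0]],
])

```text
time_s: 15.85
tool_pos: [0.5885, -0.0779, 0.1142]
tcp_rot: [-3.14, 0.093, 0.001]
ft_force: [0.2, 0.1, 0.2]
opening: 0.0006
```

```bash
python3 -c "
from lane import *
delta(None)
o=bot.observe(); print(o['wrist_torque'].round(2))
tin('scene','pics/s10.png')"
```

```text
t 15.85 pos [ 0.5885 -0.0779  0.1142] toolx yaw -3.38 z [-0.  0. -1.] F [0.24 0.05 0.17] open 0.0006 j [-0.17  0.35  1.99  0.    0.8  -0.11]
[-0.11  0.07  0.02]
scene tin top x 0.0614..0.1592 y -0.0284..0.0268 877
   pad x pct [-0.0059 -0.0031 -0.0006 -0.0003] z 0.014 0.042 72
```

Request:
step_arm([
  [[0.0, 0, 0, -0.004, 0], [0.0, 0, 0.002, 0.0002, 0], [0.0, 0, 0.001, 0.0002, 0], [0.0, 0, 0.0, 0, 0]],
])

```text
time_s: 16.3
tool_pos: [0.5885, -0.0813, 0.1179]
tcp_rot: [3.14, -0.093, -0.0]
ft_force: [0.3, 0.7, -0.1]
opening: 0.0004
```

Request:
step_arm([
  [[0.0, 0, 0.001, 0.0001, 0], [0.0, 0, 0.001, 0.0002, 0], [0.0, 0, 0.001, 0.0002, 0], [0.0, 0, 0.001, 0.0002, 0]],
])

```text
time_s: 16.7
tool_pos: [0.5883, -0.0852, 0.1172]
tcp_rot: [-3.14, 0.093, 0.0]
ft_force: [0.8, 0.1, 0.2]
opening: 0.0003
```

Request:
step_arm([
  [[0.0, 0, 0.002, 0.0003, 0], [0.0, 0, 0.002, 0.0004, 0], [0.0, 0, 0.002, 0.0003, 0]],
])

```text
time_s: 17.0
tool_pos: [0.5879, -0.0913, 0.1162]
tcp_rot: [3.14, -0.093, -0.0]
ft_force: [0.5, -0.2, 0.4]
opening: 0.0005
```

```bash
python3 -c "
from lane import *
delta(None); print('tcp lane',((bot.observe()['tool_pos']-O)@M).round(4))
tin('scene','pics/s11.png')"
```

```text
t 17.0 pos [ 0.5879 -0.0913  0.1162] toolx yaw -3.39 z [-0. -0. -1.] F [ 0.5  -0.25  0.42] open 0.0005 j [-0.19  0.35  1.99 -0.    0.81 -0.13]
tcp lane [0.1646 0.0007 0.0431]
scene tin top x 0.0609..0.1515 y -0.0284..0.0281 796
   pad x pct [-0.0058 -0.003  -0.0005 -0.0003] z 0.012 0.043 74
```

```bash
python3 -c "
from lane import *
c=tin('wrist','pics/w12.png')
c=tin('scene','pics/s12.png')
I=cv2.resize(c['img'][180:280,160:285],None,fx=6.4,fy=6,interpolation=cv2.INTER_CUBIC);cv2.imwrite('pics/s12c.png',I[:,:,::-1])
c=save('top','pics/t12.png')
I=cv2.resize(c['img'][150:230,215:370],None,fx=5,fy=5,interpolation=cv2.INTER_CUBIC);cv2.imwrite('pics/t12c.png',I[:,:,::-1])
"
```

```text
wrist tin top x 0.0894..0.1838 y -0.0237..0.0276 213
scene tin top x 0.0613..0.1509 y -0.0283..0.0270 795
   pad x pct [-0.0061 -0.0029 -0.0004 -0.0003] z 0.014 0.042 77
```

View pics/s12c.png

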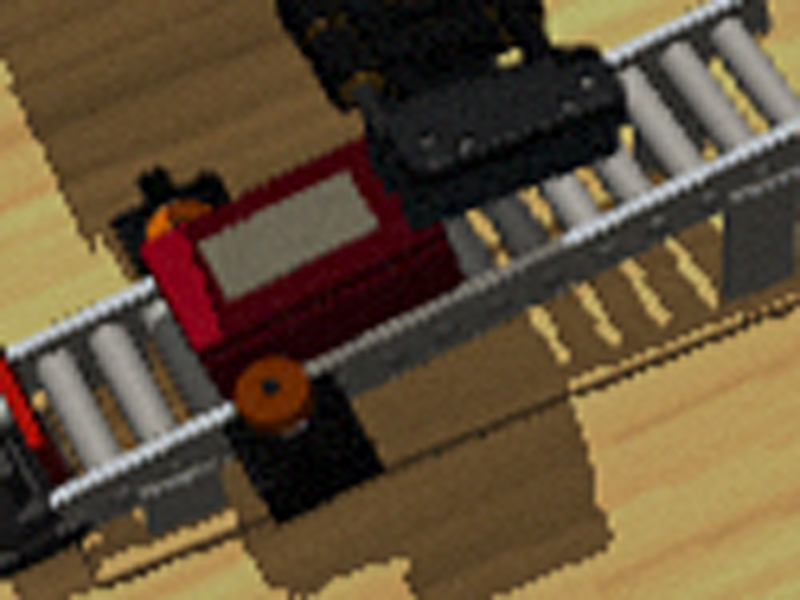

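View pics/t12c.png

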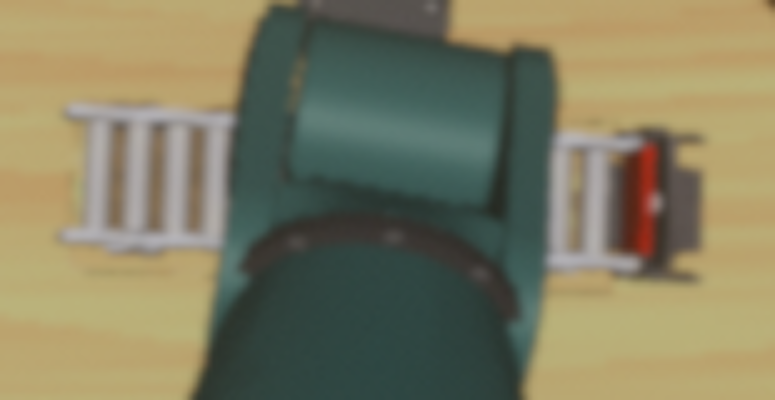

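View pics/w12.png

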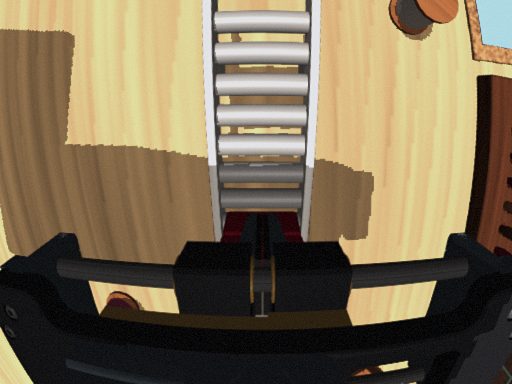

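```bash
python3 -c "
from lane import *
c=dict(np.load('/tmp/wrist.npz'));P=wcloud(c);q=(P-O)@M
I=cv2.resize(c['img'][190:270,205:320],None,fx=6.5,fy=7,interpolation=cv2.INTER_CUBIC);cv2.imwrite('pics/w12c.png',I[:,:,::-1])
for v in range(196,246,4): print(v,*['%d:%s'%(u,(q[v,u]*1000).round(0)) for u in (228,240,250,256,262,270,290)])
c=dict(np.load('/tmp/scene.npz'));P=cloud(c);q=(P-O)@M
t=q[(abs(q[...,1])<.02)&(abs(q[...,2]-.045)<.006)&(q[...,0]>.05)&(q[...,0]<.17)]
for x in np.arange(.06,.17,.01):
  k=t[abs(t[:,0]-x)<.005]; print(x.round(3),len(k),k[:,2].mean().round(4) if len(k) else '')
"
```

```text
196 228:[171.  27.  -1.] 240:[171.  18.  -0.] 250:[171.  10.  -1.] 256:[171.   6.  -1.] 262:[171.   1.  -1.] 270:[171.  -5.  -1.] 290:[171. -20.  -1.]
200 228:[168.  27.   0.] 240:[169.  18.   1.] 250:[168.  10.  -0.] 256:[168.   6.   1.] 262:[169.   1.   1.] 270:[169.  -5.   1.] 290:[168. -20.  -0.]
204 228:[165.  27.   0.] 240:[165.  18.   1.] 250:[165.  10.   1.] 256:[165.   6.   1.] 262:[165.   1.  -0.] 270:[164.  -5.  -0.] 290:[164. -20.  -0.]
208 228:[128.  35. -59.] 240:[127.  23. -59.] 250:[128.  13. -59.] 256:[127.   7. -60.] 262:[127.   1. -60.] 270:[128.  -7. -58.] 290:[128. -27. -59.]
212 228:[160.  27.   4.] 240:[160.  18.   4.] 250:[160.  10.   4.] 256:[182.   5.  42.] 262:[160.   1.   5.] 270:[183.  -4.  43.] 290:[160. -20.   5.]
216 228:[159.  27.   9.] 240:[160.  18.  11.] 250:[184.   8.  50.] 256:[184.   5.  50.] 262:[160.   1.  10.] 270:[183.  -4.  49.] 290:[160. -20.  10.]
220 228:[160.  26.  17.] 240:[160.  17.  16.] 250:[185.   8.  56.] 256:[185.   5.  56.] 262:[160.   1.  16.] 270:[184.  -3.  55.] 290:[160. -19.  16.]
224 228:[160.  26.  21.] 240:[160.  17.  21
[... 325 characters left out ...]
 256:[186.   4.  70.] 262:[160.   1.  31.] 270:[188.  -3.  73.] 290:[159. -18.  31.]
236 228:[161.  24.  38.] 240:[188.  12.  76.] 250:[188.   7.  76.] 256:[186.   4.  74.] 262:[160.   1.  37.] 270:[189.  -3.  77.] 290:[161. -18.  38.]
240 228:[161.  23.  43.] 240:[189.  12.  81.] 250:[190.   7.  82.] 256:[188.   4.  80.] 262:[160.   1.  42.] 270:[190.  -3.  82.] 290:[160. -17.  42.]
244 228:[218.  12. 124.] 240:[218.   8. 125.] 250:[218.   5. 124.] 256:[188.   4.  83.] 262:[160.   1.  46.] 270:[190.  -3.  86.] 290:[218.  -8. 124.]
0.06 31 0.045
0.07 64 0.0447
0.08 62 0.0456
0.09 63 0.0456
0.1 62 0.0456
0.11 63 0.0454
0.12 60 0.0454
0.13 63 0.0453
0.14 63 0.0451
0.15 31 0.0453
0.16 0 
0.17 0
```

View pics/w12c.png

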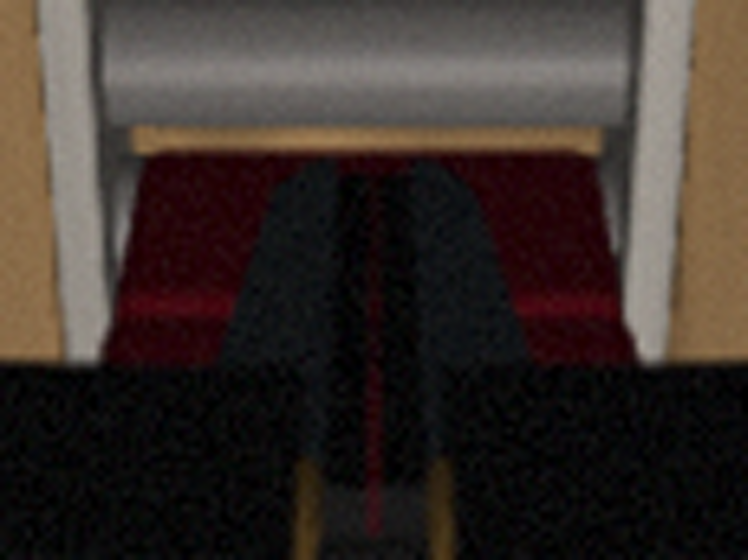

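The wrist depth explains it. The closed fingertips stand about 40 mm above the rollers, about 20 mm higher than I reckoned, so they were riding on the tin's top rear edge. I lift, go back behind the tin, and push from lower down.

Request:
step_arm([
  [[0.0, 0, 0, -0.004, 0], [0.0, 0, -0.01, -0.002, 0], [0.0, 0, -0.012, -0.002, 0], [0.0, 0, -0.01, -0.002, 0], [0.0, 0, 0, 0, 0], [0.0, 0, 0, 0.005, 0], [0.0, 0, 0, 0.005, 0], [0.0, 0, 0, 0, 0]],
])

```text
time_s: 18.0
tool_pos: [0.5892, -0.0593, 0.1151]
tcp_rot: [-3.14, 0.093, 0.002]
ft_force: [0.1, -0.1, 0.1]
opening: 0.0006
```

```bash
cat >> lane.py <<'E'
def tips(f):
    c=save('wrist',f); q=(wcloud(c)-O)@M
    for col in (250,254,258,268,272):
        for r in range(150,250):
            if q[r,col,2]>.012 and q[r,col,0]>.163: print('col',col,'first finger row',r,(q[r:r+3,col]*1000).round(0).tolist()); break
    I=cv2.resize(c['img'][180:270,205:320],None,fx=6.5,fy=6.5,interpolation=cv2.INTER_CUBIC);cv2.imwrite(f[:-4]+'c.png',I[:,:,::-1])
E
python3 -c "
from lane import *
delta(None); print('tcp lane',((bot.observe()['tool_pos']-O)@M).round(4))
tips('pics/w13.png'); tin('scene','pics/s13.png')"
```

```text
t 18.0 pos [ 0.5892 -0.0593  0.1151] toolx yaw -3.4 z [-0.002  0.    -1.   ] F [ 0.07 -0.13  0.13] open 0.0006 j [-0.14  0.35  1.99 -0.    0.8  -0.08]
tcp lane [0.196  0.0013 0.0365]
col 250 first finger row 215 [[215.0, 9.0, 42.0], [216.0, 9.0, 44.0], [216.0, 9.0, 45.0]]
col 254 first finger row 213 [[214.0, 7.0, 38.0], [215.0, 7.0, 41.0], [215.0, 6.0, 42.0]]
col 258 first finger row 215 [[213.0, 4.0, 38.0], [213.0, 4.0, 40.0], [214.0, 4.0, 42.0]]
col 268 first finger row 215 [[213.0, -2.0, 38.0], [214.0, -2.0, 40.0], [214.0, -2.0, 42.0]]
col 272 first finger row 213 [[215.0, -4.0, 39.0], [215.0, -4.0, 40.0], [215.0, -4.0, 41.0]]
scene tin top x 0.0614..0.1596 y -0.0283..0.0276 882
   pad x pct [-0.0059 -0.003  -0.0005 -0.0002] z 0.013 0.042 77
```

View pics/w13c.png

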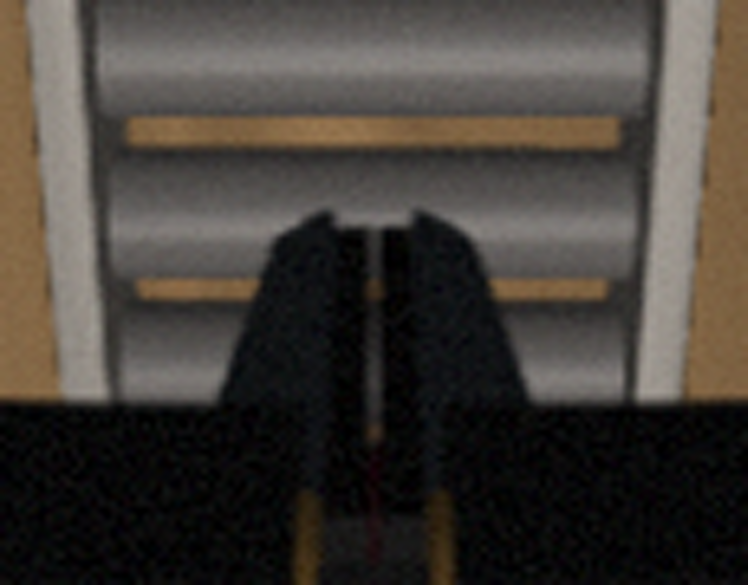

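Confirmed: the tips are at z≈38 mm above the rollers, with the fingers now 35 mm behind the tin. I lower in small steps while watching the force.

Request:
step_arm([
  [[0.0, 0, 0, 0.004, 0], [0.0, 0, 0, 0.004, 0], [0.0, 0, 0, 0, 0]],
])

```text
time_s: 18.4
tool_pos: [0.5895, -0.0591, 0.1076]
tcp_rot: [-3.14, 0.093, 0.001]
ft_force: [-0.3, 0.2, 0.1]
opening: 0.0006
```

Request:
step_arm([
  [[0.0, 0, 0, 0.003, 0], [0.0, 0, 0, 0.003, 0], [0.0, 0, 0, 0, 0]],
])

```text
time_s: 18.7
tool_pos: [0.5896, -0.0591, 0.1018]
tcp_rot: [-3.14, 0.093, 0.001]
ft_force: [-0.1, -0.1, 1.3]
opening: 0.0007
```

Request:
step_arm([
  [[0.0, 0, 0, 0.002, 0], [0.0, 0, 0, 0.002, 0], [0.0, 0, 0, 0, 0]],
])

```text
time_s: 19.0
tool_pos: [0.5897, -0.0591, 0.098]
tcp_rot: [-3.14, 0.093, 0.0]
ft_force: [-0.5, -0.3, -0.1]
opening: 0.0001
```

```bash
python3 -c "
from lane import *
delta(None); print('tcp lane',((bot.observe()['tool_pos']-O)@M).round(4))
tips('pics/w14.png')"
```

```text
t 19.0 pos [ 0.5897 -0.0591  0.098 ] toolx yaw -3.39 z [-0.  0. -1.] F [-0.47 -0.35 -0.06] open 0.0001 j [-0.14  0.37  2.   -0.    0.77 -0.08]
tcp lane [0.1932 0.0008 0.0195]
col 250 first finger row 215 [[213.0, 8.0, 25.0], [213.0, 8.0, 26.0], [213.0, 8.0, 28.0]]
col 254 first finger row 213 [[212.0, 6.0, 22.0], [212.0, 6.0, 23.0], [212.0, 6.0, 25.0]]
col 258 first finger row 215 [[210.0, 4.0, 21.0], [211.0, 4.0, 23.0], [210.0, 4.0, 24.0]]
col 268 first finger row 215 [[210.0, -2.0, 20.0], [210.0, -2.0, 23.0], [211.0, -2.0, 24.0]]
col 272 first finger row 213 [[211.0, -5.0, 21.0], [212.0, -5.0, 24.0], [212.0, -5.0, 24.0]]
```

View pics/w14c.png

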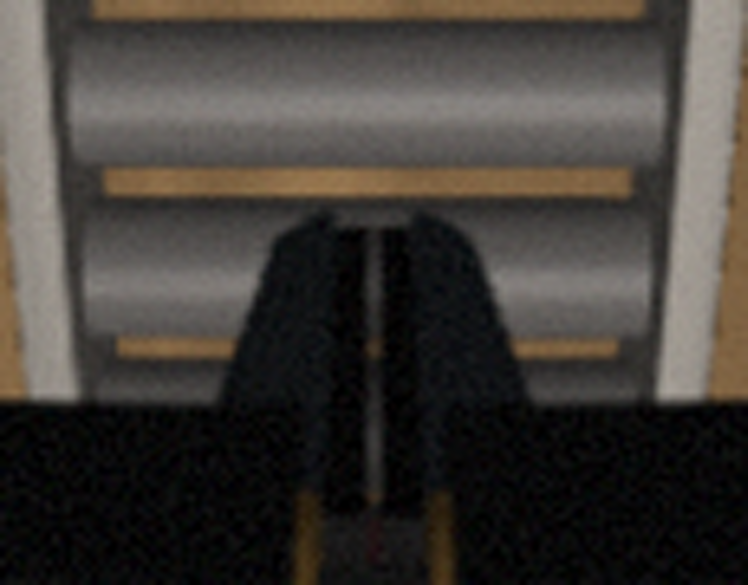

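Request:
step_arm([
  [[0.0, 0, 0.004, 0.001, 0], [0.0, 0, 0.004, 0.001, 0], [0.0, 0, 0.003, 0.0005, 0], [0.0, 0, 0.001, 0.0005, 0], [0.0, 0, 0, 0, 0]],
])

```text
time_s: 19.55
tool_pos: [0.5891, -0.0713, 0.0952]
tcp_rot: [3.14, -0.093, -0.0]
ft_force: [0.6, -0.8, -0.4]
opening: 0.0004
```

Request:
step_arm([
  [[0.0, 0, 0.001, 0.0002, 0], [0.0, 0, 0.001, 0.0001, 0], [0.0, 0, 0.001, 0.0002, 0], [0.0, 0, 0.001, 0.0002, 0]],
])

```text
time_s: 19.95
tool_pos: [0.5889, -0.0751, 0.0945]
tcp_rot: [3.14, -0.093, 0.0]
ft_force: [0.2, 1.1, 0.2]
opening: 0.0003
```

Request:
step_arm([
  [[0.0, 0, 0.001, 0.0002, 0], [0.0, 0, 0.001, 0.0001, 0], [0.0, 0, 0.001, 0.0002, 0], [0.0, 0, 0.001, 0.0002, 0]],
])

```text
time_s: 20.35
tool_pos: [0.5887, -0.0791, 0.0938]
tcp_rot: [-3.14, 0.093, -0.0]
ft_force: [0.7, 1.8, 1.0]
opening: 0.0004
```

Request:
step_arm([
  [[0.0, 0, 0.001, 0.0002, 0], [0.0, 0, 0.001, 0.0001, 0], [0.0, 0, 0.001, 0.0002, 0], [0.0, 0, 0.001, 0.0002, 0]],
])

```text
time_s: 20.75
tool_pos: [0.5884, -0.0832, 0.0931]
tcp_rot: [3.14, -0.093, -0.0]
ft_force: [-0.2, 2.8, 0.3]
opening: 0.0005
```

```bash
python3 -c "
from lane import *
delta(None); print('tcp lane',((bot.observe()['tool_pos']-O)@M).round(4))
tin('scene','pics/s15.png')"
```

```text
t 20.75 pos [ 0.5884 -0.0832  0.0931] toolx yaw -3.39 z [-0. -0. -1.] F [-0.23  2.76  0.34] open 0.0005 j [-0.18  0.38  1.99 -0.    0.76 -0.12]
tcp lane [0.1686 0.0007 0.019 ]
scene tin top x 0.0534..0.1543 y -0.0285..0.0272 882
   pad x pct [-0.006  -0.003  -0.0005 -0.0002] z 0.015 0.043 78
```

A clean push now: about 2.5 N, the tin's front at 53 mm and the stop seen near x≈0. I continue.

Request:
step_arm([
  [[0.0, 0, 0.003, 0.0005, 0], [0.0, 0, 0.003, 0.0006, 0], [0.0, 0, 0.003, 0.0005, 0], [0.0, 0, 0.003, 0.0005, 0], [0.0, 0, 0.003, 0.0005, 0]],
])

```text
time_s: 21.3
tool_pos: [0.5875, -0.0984, 0.0904]
tcp_rot: [-3.14, 0.093, 0.0]
ft_force: [-0.1, 2.4, 1.2]
opening: 0.0004
```

Request:
step_arm([
  [[0.0, 0, 0.003, 0.0005, 0], [0.0, 0, 0.003, 0.0006, 0], [0.0, 0, 0.003, 0.0005, 0], [0.0, 0, 0.003, 0.0005, 0], [0.0, 0, 0.002, 0.0004, 0], [0.0, 0, 0.001, 0.0001, 0]],
])

```text
time_s: 21.9
tool_pos: [0.5866, -0.1132, 0.0879]
tcp_rot: [-3.14, 0.093, 0.0]
ft_force: [-0.0, 1.6, 0.1]
opening: 0.0004
```

```bash
python3 -c "
from lane import *
delta(None); print('tcp lane',((bot.observe()['tool_pos']-O)@M).round(4))
tin('scene','pics/s16.png')"
```

```text
t 21.9 pos [ 0.5866 -0.1132  0.0879] toolx yaw -3.4 z [-0.  0. -1.] F [-0.03  1.62  0.14] open 0.0004 j [-0.23  0.4   1.99 -0.    0.76 -0.17]
tcp lane [0.138  0.0007 0.019 ]
scene tin top x 0.0408..0.1209 y -0.0280..0.0272 721
   pad x pct [-0.005   0.0286  0.0429  0.0467] z 0.012 0.045 241
```

Request:
step_arm([
  [[0.0, 0, 0.002, 0.0003, 0], [0.0, 0, 0.002, 0.0004, 0], [0.0, 0, 0.002, 0.0003, 0], [0.0, 0, 0.002, 0.0004, 0]],
])

```text
time_s: 22.35
tool_pos: [0.5861, -0.1212, 0.0865]
tcp_rot: [-3.14, 0.093, 0.0]
ft_force: [0.6, 2.0, -0.3]
opening: 0.0005
```

Request:
step_arm([
  [[0.0, 0, 0.001, 0.0002, 0], [0.0, 0, 0.001, 0.0002, 0], [0.0, 0, 0.001, 0.0001, 0], [0.0, 0, 0.001, 0.0002, 0]],
])

```text
time_s: 22.75
tool_pos: [0.5859, -0.1251, 0.0858]
tcp_rot: [3.14, -0.093, 0.0]
ft_force: [-0.4, 2.6, -1.0]
opening: 0.0005
```

Request:
step_arm([
  [[0.0, 0, 0.001, 0.0002, 0], [0.0, 0, 0.001, 0.0002, 0], [0.0, 0, 0, 0, 0]],
])

```text
time_s: 23.05
tool_pos: [0.5858, -0.1271, 0.0854]
tcp_rot: [3.14, -0.093, -0.0]
ft_force: [-0.9, 2.5, 0.0]
opening: 0.0005
```

Request:
step_arm([
  [[0.0, 0, 0.001, 0.0002, 0], [0.0, 0, 0.001, 0.0002, 0], [0.0, 0, 0, 0, 0]],
])

```text
time_s: 23.35
tool_pos: [0.5857, -0.1291, 0.085]
tcp_rot: [3.14, -0.093, 0.0]
ft_force: [-1.2, 1.1, -0.1]
opening: 0.0007
```

Request:
step_arm([
  [[0.0, 0, 0.001, 0.0002, 0], [0.0, 0, 0.001, 0.0001, 0], [0.0, 0, 0, 0, 0]],
])

```text
time_s: 23.65
tool_pos: [0.5856, -0.1311, 0.0847]
tcp_rot: [3.14, -0.093, 0.0]
ft_force: [-1.0, 1.4, -1.0]
opening: 0.0005
```

Request:
step_arm([
  [[0.0, 0, 0.001, 0.0002, 0], [0.0, 0, 0.001, 0.0002, 0], [0.0, 0, 0, 0, 0]],
])

```text
time_s: 23.95
tool_pos: [0.5855, -0.1332, 0.0843]
tcp_rot: [3.14, -0.093, 0.0]
ft_force: [-0.6, 1.6, -0.4]
opening: 0.0004
```

Request:
step_arm([
  [[0.0, 0, 0.001, 0.0002, 0], [0.0, 0, 0, 0, 0]],
])

```text
time_s: 24.15
tool_pos: [0.5854, -0.1341, 0.0841]
tcp_rot: [3.14, -0.093, -0.0]
ft_force: [-1.1, 0.7, 0.4]
opening: 0.0002
```

Request:
step_arm([
  [[0.0, 0, 0.001, 0.0002, 0], [0.0, 0, 0, 0, 0]],
])

```text
time_s: 24.35
tool_pos: [0.5854, -0.135, 0.084]
tcp_rot: [-3.14, 0.093, -0.0]
ft_force: [0.0, 3.5, 0.7]
opening: 0.0003
```

```bash
python3 -c "
from lane import *
delta(None); print('tcp lane',((bot.observe()['tool_pos']-O)@M).round(4))
c=tin('scene','pics/s17.png')
I=cv2.resize(c['img'][190:290,140:265],None,fx=6.4,fy=6,interpolation=cv2.INTER_CUBIC);cv2.imwrite('pics/s17c.png',I[:,:,::-1])"
```

```text
t 24.35 pos [ 0.5854 -0.135   0.084 ] toolx yaw -3.39 z [ 0.  0. -1.] F [0.01 3.47 0.73] open 0.0003 j [-0.27  0.41  1.98  0.    0.75 -0.21]
tcp lane [0.1159 0.0007 0.019 ]
scene tin top x 0.0407..0.0979 y -0.0283..0.0277 519
   pad x pct [-0.0052  0.0149  0.0407  0.0465] z 0.012 0.045 358
```

View pics/s17c.png

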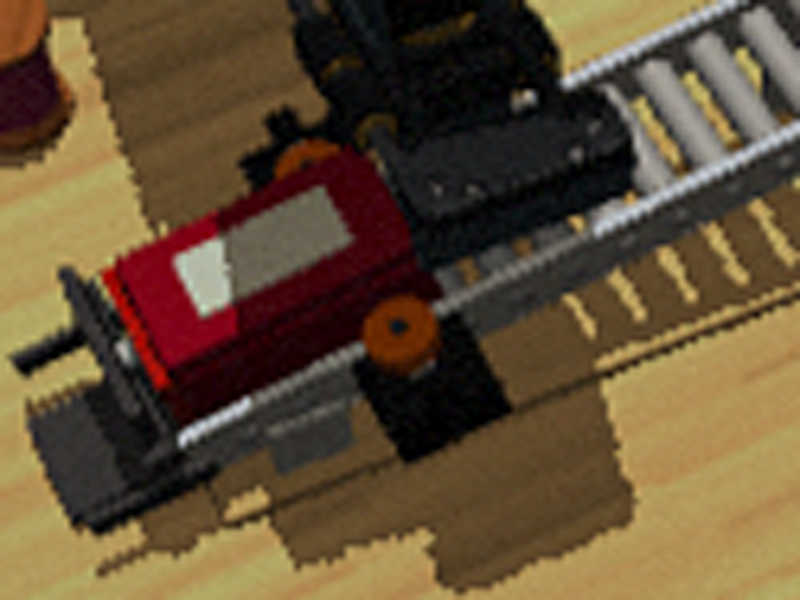

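The tin's front is at or very near the red pad, and the force is starting to rise. I take 1 mm steps.

Request:
step_arm([
  [[0.0, 0, 0.001, 0.0002, 0], [0.0, 0, 0, 0, 0]],
])

```text
time_s: 24.6
tool_pos: [0.5853, -0.1359, 0.0838]
tcp_rot: [-3.14, 0.093, -0.0]
ft_force: [-0.9, 4.3, 1.9]
opening: 0.0006
```

Request:
step_arm([
  [[0.0, 0, 0.001, 0.0001, 0], [0.0, 0, 0, 0, 0]],
])

```text
time_s: 24.8
tool_pos: [0.5852, -0.1367, 0.0836]
tcp_rot: [-3.14, 0.093, 0.0]
ft_force: [-0.4, 5.8, 1.9]
opening: 0.0006
```

Request:
step_arm([
  [[0.0, 0, 0.001, 0.0002, 0], [0.0, 0, 0, 0, 0]],
])

```text
time_s: 25.0
tool_pos: [0.5852, -0.1376, 0.0835]
tcp_rot: [-3.14, 0.093, 0.0]
ft_force: [0.2, 7.7, 3.6]
opening: 0.0004
```

Request:
step_arm([
  [[0.0, 0, 0.001, 0.0002, 0], [0.0, 0, 0, 0, 0]],
])

```text
time_s: 25.2
tool_pos: [0.5852, -0.1385, 0.0833]
tcp_rot: [-3.139, 0.093, 0.0]
ft_force: [-0.4, 9.3, 2.9]
opening: 0.0005
```

The force climbs about 2 N/mm, which matches the pad's spring; it is 9 N in total, so the tin is home and well under 25 N. I ease off slowly, then retreat and lift clear.

Request:
step_arm([
  [[0.0, 0, -0.001, -0.0002, 0], [0.0, 0, -0.001, -0.0002, 0], [0.0, 0, -0.001, -0.0002, 0], [0.0, 0, -0.001, -0.0002, 0], [0.0, 0, -0.002, -0.0004, 0], [0.0, 0, -0.004, -0.001, 0], [0.0, 0, -0.008, -0.002, 0], [0.0, 0, -0.01, -0.002, 0], [0.0, 0, -0.01, -0.002, 0], [0.0, 0, 0, 0, 0]],
])

```text
time_s: 26.2
tool_pos: [0.5876, -0.0997, 0.0918]
tcp_rot: [3.14, -0.091, 0.001]
ft_force: [0.9, 0.2, -0.6]
opening: 0.0004
```

```bash
python3 -c "
from lane import *
delta(None); print('tcp lane',((bot.observe()['tool_pos']-O)@M).round(4))
c=tin('scene','pics/s18.png')
I=cv2.resize(c['img'][190:290,140:265],None,fx=6.4,fy=6,interpolation=cv2.INTER_CUBIC);cv2.imwrite('pics/s18c.png',I[:,:,::-1])
c=dict(np.load('/tmp/scene.npz')) ; q=(cloud(c)-O)@M
t=q[(abs(q[...,1])<.03)&(abs(q[...,2]-.045)<.004)&(q[...,0]>-.02)&(q[...,0]<.2)]; print(np.percentile(t[:,0],[1,99]),len(t))"
```

```text
t 26.2 pos [ 0.5876 -0.0997  0.0918] toolx yaw -3.31 z [ 0. -0. -1.] F [ 0.93  0.19 -0.59] open 0.0004 j [-0.21  0.39  1.99  0.    0.76 -0.15]
tcp lane [0.1521 0.0005 0.0206]
scene tin top x 0.0407..0.1384 y -0.0284..0.0273 522
   pad x pct [-0.0058  0.0137  0.0399  0.0467] z 0.012 0.045 362
[-0.01618811  0.09766602] 919
```

View pics/s18c.png

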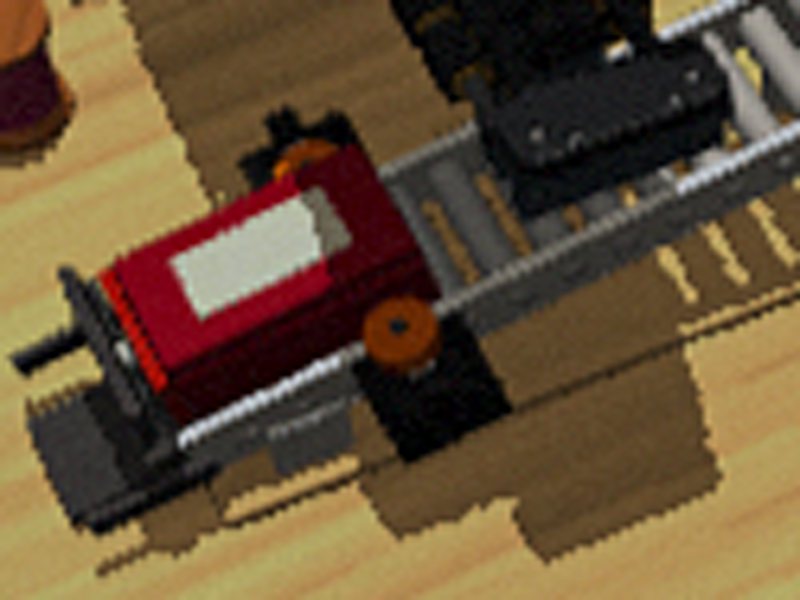

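The tin sits against the red pad with no visible gap. I lift clear and make a final check.

Request:
step_arm([
  [[0.0, 0, 0, -0.01, 0], [0.0, 0, -0.005, -0.03, 0], [0.0, 0, -0.02, -0.03, 0], [0.0, 0, -0.03, -0.03, 0], [0.0, 0, -0.03, -0.03, 0], [0.0, 0, -0.03, -0.02, 0], [0.0, 0, -0.03, 0, 0], [0.0, 0, -0.03, 0, 0], [0.0, 0, -0.02, 0, 0], [0.0, 0, 0, 0, 0], [0.0, 0, 0, 0, 0], [0.0, 0, 0, 0, 0]],
])

```text
time_s: 27.45
tool_pos: [0.5989, 0.0927, 0.2417]
tcp_rot: [3.14, -0.094, 0.0]
ft_force: [-0.4, -1.0, 0.1]
opening: 0.0005
```

```bash
python3 -c "
from lane import *
delta(None)
c=tin('scene','pics/s19.png'); cc=c
I=cv2.resize(c['img'][190:290,140:265],None,fx=6.4,fy=6,interpolation=cv2.INTER_CUBIC);cv2.imwrite('pics/s19c.png',I[:,:,::-1])
q=(cloud(cc)-O)@M
t=q[(abs(q[...,1])<.03)&(abs(q[...,2]-.045)<.004)&(q[...,0]>-.02)&(q[...,0]<.2)]; print(np.percentile(t[:,0],[99]),len(t))"
```

```text
t 27.45 pos [0.5989 0.0927 0.2417] toolx yaw -3.42 z [ 0. -0. -1.] F [-0.42 -0.95  0.13] open 0.0005 j [ 0.12  0.2   1.91 -0.    1.03  0.18]
scene tin top x 0.0407..0.0975 y -0.0281..0.0272 521
   pad x pct [-0.006   0.013   0.04    0.0465] z 0.012 0.045 348
[0.09712497] 907
```

View pics/s19.png

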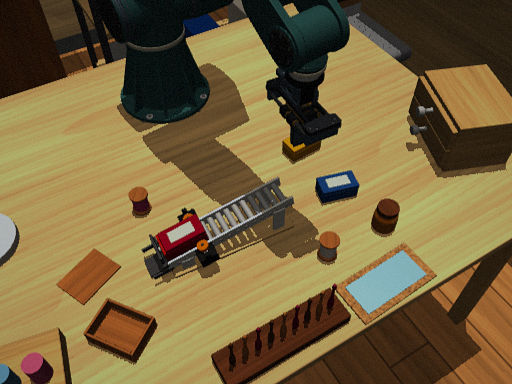

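View pics/s19c.png

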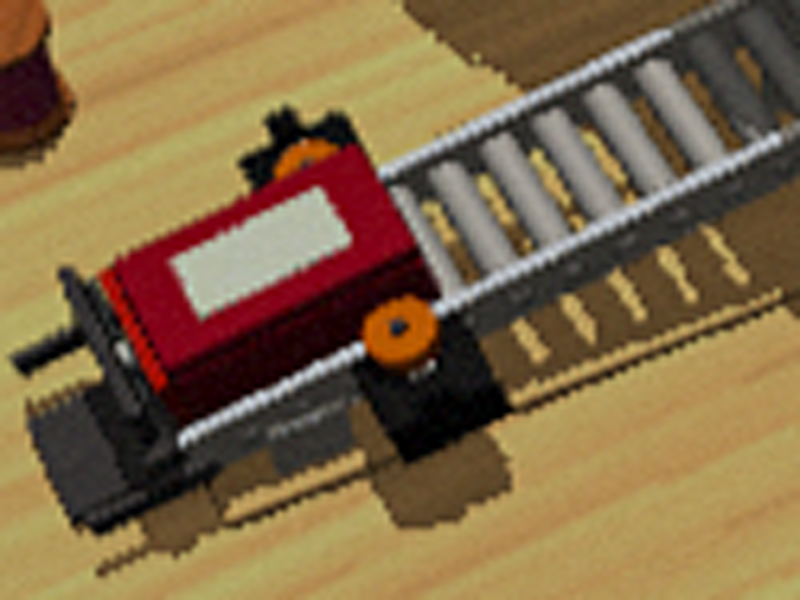

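The tin rests against the red pad, the other things are where they were, and the arm is clear. I hand in.

```bash
python3 -c "
from bench import bot
print(bot.hand_in())"
```

```text
the job is handed in; nothing more can be done
None
```

The burgundy tin is loaded and resting against the red stop. I handed the job in at about 27.5 s of the 48 s allowed.

- **Loading:** I set the tin down on the rollers at the high end, where it pitched to the slope in a light grip. I let go and it rolled down by itself to wait at the orange wheels.
- **First push went wrong:** I pushed it past the wheels with closed fingers. The fingertips sat about 20 mm higher than `bot.nose_length` had led me to expect, so they rode on the tin's top rear edge. They pressed down with about 9 N, and after I raised them they passed over the top without moving it. I backed off, lowered the fingers and pushed again from behind.
- **Reaching the stop:** The second push held at about 2 N along the lane. At the stop the force rose about 2 N per mm, and I ended at 9 N, well under the 25 N limit. I eased off slowly so the tin stayed put.
- **Last checks:** The camera showed no visible gap between the tin and the pad, and the tin did not move between the two looks after I let go. In the scene view the other things look to be in place, by eye rather than measured. The gripper partly hides the ochre tin there. The arm was clear and touching nothing.

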